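Load the fat cell into the logger's spring battery holder

ROBOT

A 6-joint arm with a two-finger parallel gripper is mounted at the origin on the work surface. World frame = base frame: x ahead of the robot, y to its left, z up, the work surface at z = 0. Lengths are in m, angles in rad, forces in N, time in s.
With the tool pointing down it reaches from about 0.375 to 0.75 m from the base axis. Payload 9 kg.
Tool frame: the origin (TCP) lies midway between the tips of the shut fingers; the grasp point (between the pads) lies ctrl.hold_point_z behind it (ctrl.hold_point_z is the distance from the TCP to the grasp point, in m); z points along the fingers, x is the direction in which the jaws open and shut, and the axes are right-handed (so a half turn about z gives the same grasp; the last joint's range is limited). The gripper opens to 85 mm and grips with 20 to 120 N. Pads are 22 mm wide; open, the fingers measure 114 mm over their backs; the gripper's body (76 mm by 85 mm) begins 54 mm behind the grasp point. The pads swing forward as they close: fully open they stand 13 mm farther back than shut.
Start: joints at [0.984, 0.104, 0.097, 1.564, 0, 1.353], TCP at [0.216, 0.56, 0.231] pointing down, gripper open.
Joint ranges: [-2.99, 2.99], [-0.84, 1.86], [-1.1, 1.16], [-1.84, 2.11], [-1.51, 1.56], [-3.14, 3.14]. Speed limits (rad/s): [2.22, 2.22, 2.57, 3.14, 3.14, 3.14].

INTERFACE

Orientations are given as a rotation vector (axis times angle).
In Python, from workcell import monitor, imaging, ticket, ctrl gives the robot as it stands.
- The arm moves only by the tool apply_moves, never from a script. Its argument "series" is a list of rows, each a list of 7 numbers: the shift along the tool's x, y, z each as a share of 2.5 cm, from -1 to 1, then the turn, a rotation vector about the tool's x, y, z each as a share of 0.1 rad, from -1 to 1, then the opening, from -1 (shut) to 1 (fully open), so that 0 is half open. A call has 1 to 12 rows; each row shifts and turns the commanded pose from where the row before left it, along the tool's axes as they then stand; what a row does not reach is not made up. A row lasts 1/10 s, in which the tool goes at most 50 mm and 8.59 degrees, less where a joint would pass 70% of its speed; a pose out of reach is approached as far as the arm can. A call with a number of a shift or a turn outside -1 to 1 is refused whole. A call with a gripper value outside its range is refused whole. The fingers move at their own pace and stop on an object; the grip force is fixed at half the most. Time passes only in rows, so rows that do not move let the fingers close. It gives the time, the measured TCP pose, the force and the opening at its end, in the units of the state.
- monitor.get_obs(): the state, without advancing time (a new reading comes with each control period).
- imaging.snapshot(name): name is "scene" or "side" or "wrist"; returns (picture, depth): 400x640x3 uint8, red, green, blue; 400x640 float32, m along the optical axis (not along the pixel's ray), 0 where there is no reading.
- imaging.get_calibration(name): a dict with "mtx" (3x3 intrinsics, pixels), "distortion" ([k1, k2, p1, p2, k3] as OpenCV has them; the pictures are not rectified), "R" (3x3) and "t" (3): a world point X has camera coordinates R X + t; the wrist camera has in their place "tool_from_camera" (4x4, takes a point from camera to tool coordinates, whose origin is the TCP and whose axes are the tool frame's). Camera axes: x right, y down, z forward; pixel columns grow to the right and rows downward; lengths in m; the calibration is good to about 2 mm. A picture is of the moment at which its call begins: read the wrist's pose just before it. get_calibration takes no time and is no camera call.
- ticket.finish_job(): hands the job in, once; it reports no verdict.
Trained networks look in the newest picture that a camera, given by its name, has taken for a name from the list of things; names that differ only in an ending like _2 or _b are one class to them, and where a whole thing is asked for, a point or a joint stands for the part that bears it (a point fixed in the world has none). Each returns a list of dicts, best first, with "score" (0 to 1); they miss things now and then, are a little off and sometimes report something else, mostly with a low value. They report only what shows in the picture. A call takes as long as a camera call. They do not tell look-alikes from the thing itself.
- imaging.find_in(camera, query): "position" ([x, y, z] in m, in world coordinates, good to about 4 mm: the middle of the surface that is visible of it).
- imaging.cut_out(camera, query): "mask" (400x640 bool, what is visible of it).
The state is a dict: "t": time; "q": joint angles; "qd": joint speeds; "joint_torque": joint torques, N m; "ee_pos": TCP position; "orientation": TCP orientation; "force": force on the tool from outside, world axes, zero at the start; "wrist_torque": the same for the moment, N m; "opening": finger opening in m.
Only numpy, scipy, OpenCV 4.12 (cv2) and the standard library are available. Lean on these libraries where they do the work, as an engineer would, in place of code of your own. Each camera call takes 0.05 s, during which the arm holds its last target.

TASK

Put the fat battery cell from the white tray into the open battery holder on top of the grey data logger. Holding it with the nub end raised, slip its flat end under the steel strap and push it gently against the coil spring until the nub end clears the end wall, then bring the nub end down, let go, and see that both ends are pressed fully home, so that the cell lies flat between spring and end wall. Do not force the spring or the holder, and leave everything else on the bench alone.

Things in the scene. Friction and masses are not known exactly. Their poses are not given: they have to be found in the camera images.
- cell: the fat battery cell: a grey cylinder 34 mm across, body 58 mm long, with a steel nub 10 mm across and 2.5 mm long on one end (60.5 mm overall), 0.1 to 0.2 kg. It starts lying level on the tray. Origin on its axis, at the middle of the 58 mm body; its x axis runs along the cell towards the nub; it may have rolled about that axis
- cell_nub (a point): the tip of the cell's nub, on its axis (31.5 mm from the cell's origin)
- cell_flat (a point): the centre of the cell's flat end (29 mm from the cell's origin)
- tray: fixed white tray 90 x 44 mm, floor 4 mm thick, two rails 3 mm wide along it, 4.5 mm high above its floor, 24 mm apart, between which the cell lies (cell axis 21 mm above the bench). Origin at the centre of its underside, x along it
- logger: fixed grey box 190 (x) x 120 (y) x 38 (z) mm; origin at the centre of its underside, x along the bay. A black battery holder is clamped on top along y = 0, up to 8 mm either way along x from nominal: not measured, feel or see it; it does not move. Harmed by 35 N from the cell (spring, wall and floor contacts added up; 16 N when merely seated) or 15 N from the robot
- bay_seat (a point): point on the logger, nominal (holder unshifted): where the seated cell's origin lies; z = 59 mm, 17 mm above the holder's floor (floor top z = 42 mm, plate 44 mm wide). The cell lies level, nub to the logger's +x, between two rails 4.5 mm high, 3 mm wide, 24 mm apart, that run 22 mm to -x and 28 mm to +x of here
- bay_wall (a point): point on the logger, nominal: on the face of the end wall that the nub bears against (logger x = 27.5 mm), 17 mm above the floor. The wall is 32 mm wide in y, 4 mm thick, its top 20 mm above the floor (z = 62 mm)
- bay_spring (a point): point on the logger, nominal: centre of the free face of the coil spring's round steel button (10 mm across; logger x = -28 mm, 17 mm above the floor), 55.5 mm from the end wall. It moves only to -x, at most 12 mm, pushing back 2 N at first touch and 1.2 N more per mm. The seated cell presses it back 5 mm (8 N); on the way in, tilted, it takes 7 mm or more (about 10.5 N)
- bay_strap (a point): point on the logger, nominal: middle of the underside of the steel strap that bridges the bay over the button, 40 mm above the floor (z = 82 mm), 6 mm wide in x, 4 mm thick, on posts 38 mm apart (clear). It stops the cell from being lowered in level: the flat end goes in first, along the cell's own axis, the nub end about 30 degrees up. Behind it, a spring block to logger x = -69 mm, top z = 78 mm
- small_cell: bystander: a thinner battery cell, 26 mm across and 48 mm long, standing upright, not wanted; origin at the centre of its foot
- screwdriver: bystander: screwdriver 160 mm long lying on the bench
- cover: bystander: flat grey battery cover 110 x 60 x 10 mm lying on the bench
- mould: bystander: steel ring mould, 108 mm across, 63 mm high
- core: bystander: black asphalt core, 100 mm across, 60 mm high
- tin: bystander: closed tin, 70 mm across, 60 mm high
- wrench: bystander: wrench 180 mm long lying on the bench
- brush: bystander: brush 200 mm long lying on the bench
Mind the look-alikes: they are no part of the job. Leave any pink look-alike of the logger alone.

How it is judged:
By the outcome, as a careful person would: the job done as asked, in the order asked, and still so for the second after the job is handed in, with the robot touching nothing.
It also fails if it takes over 70 s, if anything falls off the work surface, if the arm or the gripper's body presses on something with over 40 N, if the wrist force passes 120 N, or if a joint passes its speed limit or range.

## Working session

There is one attempt and no reset: what is moved stays moved. The work goes in short steps, Python scripts to look and compute and a tool call to move; the robot and the scene stay as the last step left them, time stands still between calls to the robot, and variables do not carry over. Pictures are saved under pics/ and viewed, and the job is handed in when it is done.

Besides the shell and the picture viewer there is one more tool, called after ">>>" as name([rows], argument=value, ...), one row to a line, values as JSON. apply_moves: Moves the arm, as the interface text tells. Shift numbers are shares of 2.5 cm and turn numbers shares of 0.1 rad, none past 1 either way. Its arguments: {"type":"object","properties":{"series":{"type":"array","items":{"type":"array","items":{"type":"number"}}}},"required":["series"]}

```bash
mkdir -p pics; ls
python3 - <<'E'
from workcell import monitor, imaging, ticket, ctrl
import cv2
print(monitor.get_obs()); print(ctrl.hold_point_z, dir(ctrl))
for n in ("scene","side"):
    p,d=imaging.snapshot(n); cv2.imwrite(f"pics/{n}0.png",p[:,:,::-1])
    c=imaging.get_calibration(n); print(n,c)
    for q in ("cell","tray","logger","small_cell"):
        print(q,[(round(r["score"],2),r["position"]) for r in imaging.find_in(n,q)])
print(imaging.get_calibration("wrist"))
E
```

```text
pics
{'t': 0.0, 'q': array([9.84285575e-01, 1.04719689e-01, 9.64729343e-02, 1.56388740e+00,
       8.86450347e-06, 1.35309757e+00]), 'qd': array([-7.33051113e-04, -2.06976102e-03,  1.94399241e-03, -3.32870094e-05,
        7.50797489e-04, -5.52186937e-04]), 'joint_torque': array([-3.06957234e-03, -5.56917500e+01,  5.03661382e+01,  1.63891440e-02,
       -3.84452551e-04, -2.36496305e-05]), 'ee_pos': array([0.2161073 , 0.55937995, 0.2305124 ]), 'orientation': array([ 2.59070068e+00,  1.77616972e+00, -1.95387435e-03]), 'force': array([-0.27176057,  0.20394251, -0.78140279]), 'wrist_torque': array([-0.02896495,  0.00563047, -0.03139089]), 'opening': 0.08531719221684722}
0.0187 ['IKError', '__class__', '__delattr__', '__dict__', '__dir__', '__doc__', '__eq__', '__format__', '__ge__', '__getattribute__', '__getstate__', '__gt__', '__hash__', '__init__', '__init_subclass__', '__le__', '__lt__', '__module__', '__ne__', '__new__', '__reduce__', '__reduce_ex__', '__repr__', '__setattr__', '__sizeof__', '__str__', '__subclasshook__', '__weakref__', 'hold_point_z']
scene {'mtx': array([[423.07108
[... 1414 characters left out ...]
0294])]
small_cell [(0.63, [0.43, -0.4161, 0.0156]), (0.22, [0.6281, -0.1872, 0.0355])]
{'mtx': array([[304.29895855,   0.        , 318.16333703],
       [  0.        , 304.29895855, 199.4685179 ],
       [  0.        ,   0.        ,   1.        ]]), 'distortion': array([-0.05555354,  0.        ,  0.        ,  0.        ,  0.        ]), 'tool_from_camera': array([[ 9.99999485e-01,  8.62315767e-04,  5.34684956e-04,
        -2.68659418e-04],
       [-9.90252836e-04,  9.44283507e-01,  3.29131702e-01,
        -8.44313501e-02],
       [-2.21078730e-04, -3.29132062e-01,  9.44283875e-01,
        -1.43973308e-01],
       [ 0.00000000e+00,  0.00000000e+00,  0.00000000e+00,
         1.00000000e+00]])}
```

View pics/scene0.png

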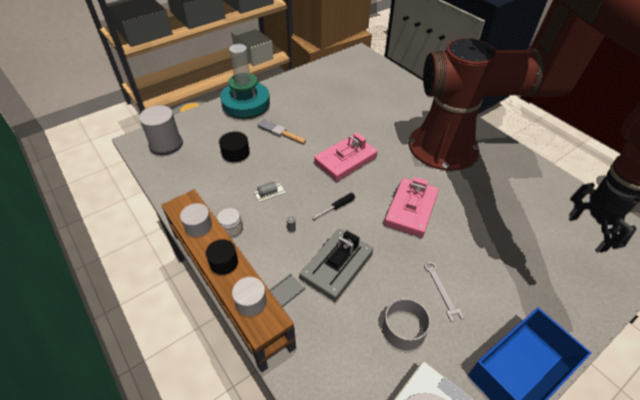

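View pics/side0.png

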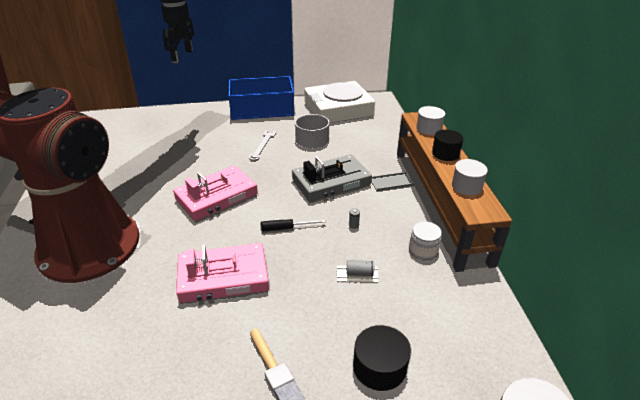

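The cell on the white tray is at scene (267,188) and side (360,268). The look-alike is the small upright cell at scene (291,223) and side (354,217). The grey logger is at scene (338,262) and side (332,177). The pink ones at scene (345,155) and (412,205) are decoys. Next come close crops and cloud measurements.

```bash
cat > h.py <<'E'
import numpy as np, cv2
from scipy.spatial.transform import Rotation as Ro
from workcell import monitor, imaging, ticket, ctrl
def cloud(name,d,obs=None):
    c=imaging.get_calibration(name); h,w=d.shape
    u,v=np.meshgrid(np.arange(w,dtype=np.float64),np.arange(h,dtype=np.float64))
    p=cv2.undistortPoints(np.stack([u.ravel(),v.ravel()],1)[:,None],c["mtx"],c["distortion"])[:,0]
    z=d.ravel().astype(float); P=np.c_[p[:,0]*z,p[:,1]*z,z]
    if name=="wrist":
        T=c["tool_from_camera"]; P=P@T[:3,:3].T+T[:3,3]
        P=P@Ro.from_rotvec(obs["orientation"]).as_matrix().T+obs["ee_pos"]
    else: P=(P-c["t"])@c["R"]
    P[z==0]=np.nan
    return P.reshape(h,w,3)
def proj(name,X,obs=None):
    c=imaging.get_calibration(name); X=np.atleast_2d(X).astype(float)
    if name=="wrist":
        T=c["tool_from_camera"]; X=(X-obs["ee_pos"])@Ro.from_rotvec(obs["orientation"]).as_matrix(); X=(X-T[:3,3])@T[:3,:3]
    else: X=X@c["R"].T+c["t"]
    return cv2.projectPoints(X[:,None],np.zeros(3),np.zeros(3),c["mtx"],c["distortion"])[0][:,0]
def crop(p,x0,y0,x1,y1,f,name): cv2.imwrite(name,cv2.resize(p[y0:y1,x0:x1,::-1],None,fx=f,fy=f,interpolation=cv2.INTER_CUBIC))
E
python3 - <<'E'
from h import *
ims=[]
for n,(a,b),(e,f) in (("scene",(267,188),(338,262)),("side",(360,268),(332,177))):
    p,d=imaging.snapshot(n); C=cloud(n,d)
    crop(p,a-35,b-30,a+35,b+30,5,f"pics/{n}_c.png"); crop(p,e-50,f-45,e+50,f+45,5,f"pics/{n}_l.png")
    print(n,"bench z",np.nanmedian(C[300:310,250:260,2]))
    for q,px in (("cell",(a,b)),("tray",(a,b)),("logger",(e,f))):
        for r in imaging.cut_out(n,q):
            m=r["mask"]
            if not m[px[1]-6:px[1]+6,px[0]-6:px[0]+6].any(): continue
            P=C[m]; P=P[~np.isnan(P).any(1)]
            lo,hi={"cell":(.02,.05),"tray":(.002,.02),"logger":(.033,.044)}[q]
            Q=P[(P[:,2]>lo)&(P[:,2]<hi)]
            rc=cv2.minAreaRect((Q[:,:2]*1000).astype(np.float32))
            print(q,round(r["score"],2),len(P),Q.mean(0).round(4),"zpct",np.percentile(P[:,2],[5,50,95]).round(4),rc)
            break
ims=[cv2.imread(f"pics/{n}") for n in("scene_c.png","side_c.png","scene_l.png","side_l.png")]
ims=[cv2.resize(i,(400,300)) for i in ims]
cv2.imwrite("pics/m0.png",np.vstack([np.hstack(ims[:2]),np.hstack(ims[2:])]))
E
```

```text
scene bench z 0.1822836262259061
cell 0.49 192 [ 0.6353 -0.1715  0.0313] zpct [0.0146 0.031  0.0372] ((634.5615844726562, -175.56822204589844), (33.30902099609375, 59.758766174316406), 77.61028289794922)
logger 0.8 2932 [0.6363 0.1818 0.0366] zpct [0.0176 0.036  0.0689] ((625.1068725585938, 175.46875), (190.5865020751953, 119.37296295166016), 17.341407775878906)
side bench z -0.0009455385812625099
cell 0.68 410 [ 0.63   -0.1863  0.0311] zpct [0.0157 0.0313 0.0371] ((631.9569702148438, -181.7243194580078), (31.735254287719727, 59.47454833984375), 76.78829193115234)
logger 0.63 2438 [0.6276 0.1615 0.0372] zpct [0.0102 0.0363 0.0691] ((624.76171875, 172.51171875), (192.38275146484375, 122.90139770507812), 17.041540145874023)
```

View pics/m0.png

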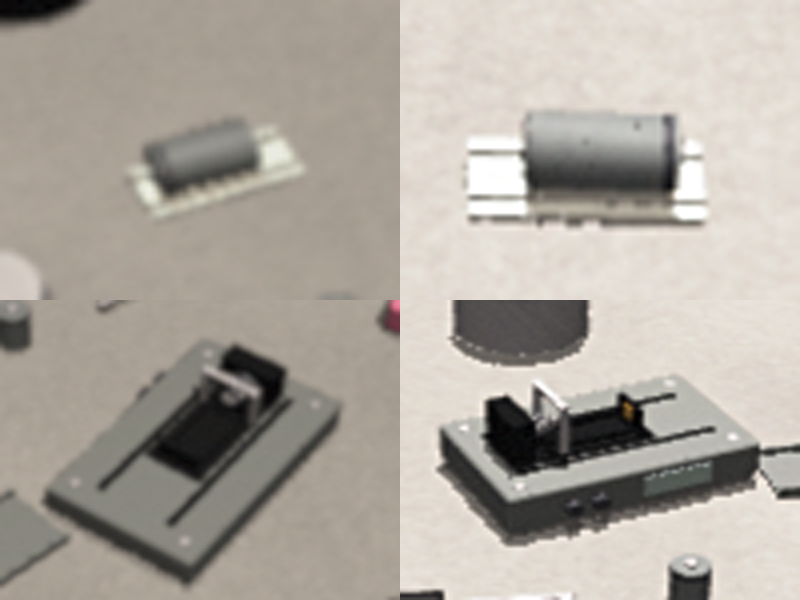

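The cell, in the white tray, is at about (0.633, -0.178), with its axis near -12.5° or 167.5°. The grey logger is at about (0.625, 0.174), yaw ≈ 17°, spring block towards the robot. I'll fly the wrist camera over the cell.

>>> apply_moves([
  [0, 0, 0, 0, 0, -0.8, 1],
  [0, 0, 0, 0, 0, -0.72, 1],
  [-1, 0.9, 0, 0, 0, 0, 1],
  [-1, 0.9, 0, 0, 0, 0, 1],
  [-1, 0.9, 0, 0, 0, 0, 1],
  [-1, 0.9, 0, 0, 0, 0, 1],
  [-1, 0.9, 0, 0, 0, 0, 1],
  [-1, 0.9, 0, 0, 0, 0, 1],
  [-1, 0.9, 0, 0, 0, 0, 1],
  [-1, 0.9, 0, 0, 0, 0, 1],
  [-1, 0.9, 0, 0, 0, 0, 1],
  [-1, 0.9, 0, 0, 0, 0, 1],
])

```text
t: 2.1
ee_pos: [0.3828, 0.2659, 0.2315]
orientation: [2.449, 1.968, 0.001]
force: [0.2, 0.5, -0.2]
opening: 0.0854
```

>>> apply_moves([
  [-1, 0.9, 0, 0, 0, 0, 1],
  [-1, 0.9, 0, 0, 0, 0, 1],
  [-1, 0.9, 0, 0, 0, 0, 1],
  [-1, 0.9, 0, 0, 0, 0, 1],
  [-1, 0.9, 0, 0, 0, 0, 1],
  [-1, 0.9, 0, 0, 0, 0, 1],
  [-1, 0.9, 0, 0, 0, 0, 1],
  [-1, 0.9, 0, 0, 0, 0, 1],
  [-1, 0.9, 0, 0, 0, 0, 1],
  [-1, 0.9, 0, 0, 0, 0, 1],
  [-1, 0.9, 0.5, 0, 0, 0, 1],
  [-1, 0.9, 0.5, 0, 0, 0, 1],
])

```text
t: 3.3
ee_pos: [0.5823, -0.0854, 0.2064]
orientation: [2.448, 1.967, 0.001]
force: [0.7, 0.1, 0.2]
opening: 0.0852
```

>>> apply_moves([
  [-1, 0.9, 0.5, 0, 0, 0, 1],
  [-1, 0.9, 0, 0, 0, 0, 1],
  [-1, 0.9, 0, 0, 0, 0, 1],
  [0, 0, 0, 0, 0, 0, 1],
  [0, 0, 0, 0, 0, 0, 1],
])

```text
t: 3.8
ee_pos: [0.631, -0.1721, 0.1933]
orientation: [-2.449, -1.966, 0.0]
force: [-0.3, 0.5, 0.2]
opening: 0.0855
```

```bash
cat > look.py <<'E'
from h import *
import sys
o=monitor.get_obs(); p,d=imaging.snapshot("wrist"); C=cloud("wrist",d,o)
cv2.imwrite(f"pics/{sys.argv[1]}.png",p[:,:,::-1]); np.savez("w.npz",p=p,d=d,C=C,pos=o["ee_pos"],ori=o["orientation"])
print(o["t"],o["ee_pos"].round(4),o["q"].round(3),o["force"].round(2)); print(Ro.from_rotvec(o["orientation"]).as_matrix().round(4))
E
python3 look.py w1
python3 - <<'E'
from h import *
z=np.load("w.npz");C=z["C"]
for q in("cell","tray"):
    for r in imaging.cut_out("wrist",q)[:2]:
        P=C[r["mask"]];P=P[~np.isnan(P).any(1)]
        if q=="cell":P=P[P[:,2]>.024]
        else: P=P[(P[:,2]>.002)&(P[:,2]<.012)]
        vv,uu=np.nonzero(r["mask"])
        print(q,r["score"],len(P),P.mean(0).round(4),(uu.min(),uu.max(),vv.min(),vv.max()),cv2.minAreaRect((P[:,:2]*1000).astype(np.float32)), P[:,2].max())
E
```

```text
3.8 [ 0.631  -0.1721  0.1933] [-0.466  0.268  0.211  1.515  0.    -0.248] [-0.27  0.5   0.2 ]
[[ 2.161e-01  9.764e-01 -8.000e-04]
 [ 9.764e-01 -2.161e-01  7.000e-04]
 [ 5.000e-04 -9.000e-04 -1.000e+00]]
cell 0.96 1747 [ 0.6283 -0.1769  0.0358] (np.int64(297), np.int64(329), np.int64(148), np.int64(208)) ((629.977783203125, -177.5407257080078), (33.144874572753906, 58.228790283203125), 79.99346923828125) 0.04117789893645371
cell 0.71 2684 [ 0.7833 -0.1274  0.0552] (np.int64(358), np.int64(414), np.int64(263), np.int64(337)) ((734.9683837890625, -122.92698669433594), (56.643489837646484, 185.20126342773438), 85.66346740722656) 0.21196719789592114
tray 0.79 1277 [ 0.607  -0.1723  0.0058] (np.int64(291), np.int64(333), np.int64(128), np.int64(207)) ((624.7849731445312, -177.055419921875), (44.87803268432617, 89.6471176147461), 80.02713775634766) 0.011901357219922387
tray 0.64 14 [ 0.5054 -0.0031  0.0086] (np.int64(452), np.int64(478), np.int64(0), np.int64(94)) ((519.470458984375, 2.7573728561401367), (52.11977005004883, 16.22145652770996), 15.584654808044434) 0.011907661585614265
```

View pics/w1.png

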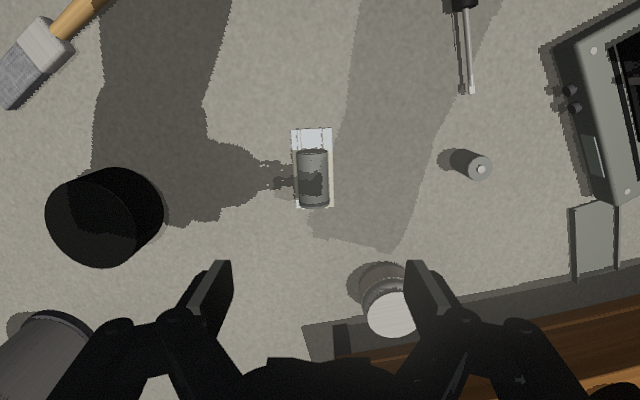

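Run:
```python
from h import *
z=np.load("w.npz"); crop(z["p"],275,115,350,225,5,"pics/w1c.png")
C=z["C"]
# height profile along cell axis dir -10deg
a=np.radians(-10);e=np.array([np.cos(a),np.sin(a)]);n=np.array([-e[1],e[0]])
P=C[120:225,280:345].reshape(-1,3);P=P[~np.isnan(P).any(1)]
D=P[:,:2]-[.625,-.177];s=D@e;l=D@n
for b in np.arange(-.05,.05,.0025):
    k=(s>=b)&(s<b+.0025)&(abs(l)<.003); 
    if k.any(): print(round(b*1000,1),k.sum(),np.median(P[k,2]).round(4),P[k,2].max().round(4))
```

```text
-50.0 12 0.0012 0.0023
-47.5 11 0.0016 0.003
-45.0 16 0.0043 0.0069
-42.5 10 0.006 0.0067
-40.0 15 0.0057 0.0066
-37.5 10 0.0056 0.0063
-35.0 12 0.0051 0.007
-32.5 17 0.0053 0.0063
-30.0 13 0.0054 0.0074
-27.5 14 0.005 0.0069
-25.0 47 0.0244 0.04
-22.5 17 0.0391 0.0411
-20.0 13 0.039 0.0403
-17.5 17 0.0392 0.0402
-15.0 12 0.0391 0.0402
-12.5 18 0.0391 0.04
-10.0 12 0.039 0.0396
-7.5 17 0.0393 0.0404
-5.0 13 0.039 0.0407
-2.5 15 0.0393 0.0404
0.0 15 0.039 0.0396
2.5 12 0.0394 0.0402
5.0 15 0.0394 0.0402
7.5 15 0.039 0.0398
10.0 12 0.0391 0.0401
12.5 16 0.0393 0.0401
15.0 11 0.039 0.04
17.5 12 0.0387 0.0404
20.0 14 0.0391 0.04
22.5 14 0.0392 0.0398
25.0 12 0.039 0.0396
27.5 15 0.0394 0.0412
30.0 14 0.0395 0.0402
32.5 7 0.0388 0.0394
47.5 5 0.0014 0.0018
```

View pics/w1c.png

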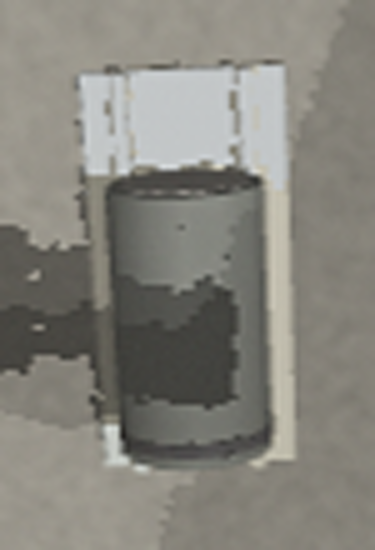

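Run:
```python
from h import *
a=cv2.imread("pics/scene0.png")[:,:,::-1];b=cv2.imread("pics/side0.png")[:,:,::-1]
A=cv2.resize(a[175:203,248:288],(400,280),interpolation=cv2.INTER_CUBIC);B=cv2.resize(b[250:288,332:384],(400,292),interpolation=cv2.INTER_CUBIC)[:280]
cv2.imwrite("pics/nub.png",np.hstack([A,B])[:,:,::-1])
u=np.array([np.cos(np.radians(-10)),np.sin(np.radians(-10)),0]);c=np.array([.6304,-.178,.021])
for n,s,o in(("scene",10,(248,175)),("side",400/52,(332,250))):
    print(n,((proj(n,[c+u*.0315,c-u*.0315,c+u*.029,c-u*.029])-o)*s).round())
```

```text
scene [[102. 169.]
 [286. 106.]
 [110. 167.]
 [279. 108.]]
side [[321. 138.]
 [ 98. 132.]
 [312. 138.]
 [107. 132.]]
```

View pics/nub.png

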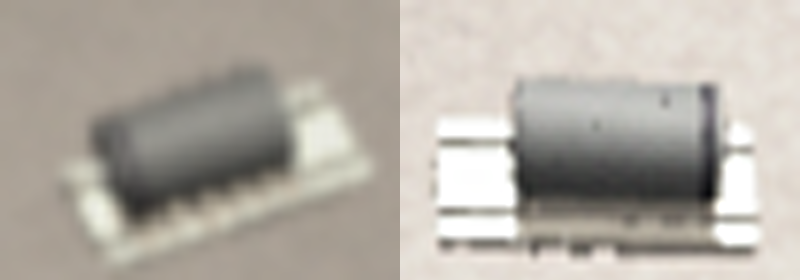

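>>> apply_moves([
  [0, -1, 0.5, 0, 0, 0, 1],
  [0, -1, 0.5, 0, 0, 0, 1],
  [0, -1, 0.5, 0, 0, 0, 1],
  [0, -1, 0.5, 0, 0, 0, 1],
  [0, -0.5, 0, 0, 0, 0, 1],
  [0, 0, 0, 0, 0, 0, 1],
])

```text
t: 4.55
ee_pos: [0.5201, -0.1462, 0.144]
orientation: [2.448, 1.969, 0.0]
force: [0.1, -0.6, -0.3]
opening: 0.0853
```

```bash
python3 look.py w2
python3 - <<'E'
from h import *
z=np.load("w.npz");o=dict(ee_pos=z["pos"],orientation=z["ori"])
u=proj("wrist",[[.6304,-.178,.021]],o)[0].astype(int);print(u)
p=z["p"];x0,y0=u[0]-45,max(u[1]-50,0);crop(p,x0,y0,x0+90,y0+100,6,"pics/w2c.png")
E
```

```text
4.55 [ 0.5201 -0.1462  0.144 ] [-0.516 -0.077 -0.244  1.404  0.    -0.3  ] [ 0.13 -0.63 -0.34]
[[ 2.141e-01  9.768e-01  1.000e-04]
 [ 9.768e-01 -2.141e-01  1.000e-04]
 [ 1.000e-04  1.000e-04 -1.000e+00]]
[311 294]
```

View pics/w2c.png

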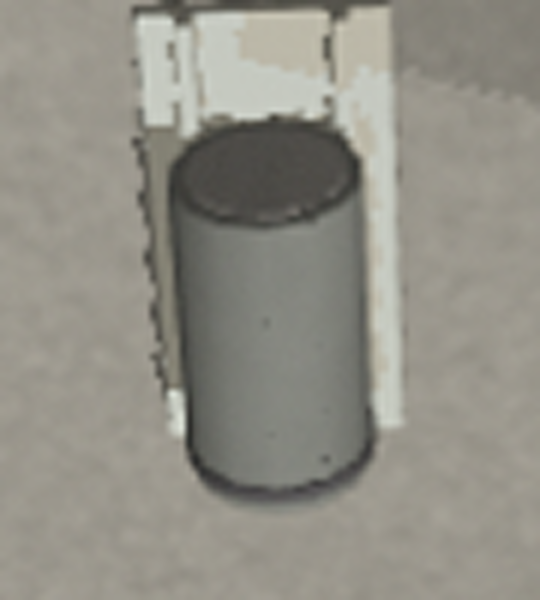

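The end facing the camera, around crop (265,175), is flat and has no nub. So the nub points away at about -10°, and tool y should point that way. I'll refine the fit from this view.

Run:
```python
from h import *
z=np.load("w.npz");C=z["C"];
P=C[230:345,265:360].reshape(-1,3);P=P[~np.isnan(P).any(1)]
P=P[(np.hypot(P[:,0]-.63,P[:,1]+.178)<.045)]
from scipy.optimize import least_squares
def body(P):return P[P[:,2]>.027]
Q=body(P)
def f(x):
    e=np.array([np.cos(x[1]),np.sin(x[1])]);n=np.array([-e[1],e[0]])
    l=(Q[:,:2]-[.63,-.178])@n-x[0]
    s=(Q[:,:2]-[.63,-.178])@e
    k=(s>-.018)&(s<.028)
    return (np.hypot(l,Q[:,2]-x[2])-.017)*k
r=least_squares(f,[0,np.radians(-10),.021],loss="soft_l1",f_scale=.001);x=r.x;print("lat",x[0],"az",np.degrees(x[1]),"z",x[2])
e=np.array([np.cos(x[1]),np.sin(x[1])]);n=np.array([-e[1],e[0]])
s=(P[:,:2]-[.63,-.178])@e;l=(P[:,:2]-[.63,-.178])@n-x[0]
F=(abs(l)<.01)&(P[:,2]>.012)&(P[:,2]<.032)&(s<-.015);print("flat face s",np.percentile(s[F],[10,50,90]),F.sum())
T=(abs(l)<.006)&(P[:,2]>.034);print("top s range",np.percentile(s[T],[1,99]))
c=np.array([.63,-.178])+n*x[0]+e*(np.median(s[F])+.029);print("centre",c)
Pt=C.reshape(-1,3);k=(Pt[:,2]>.002)&(Pt[:,2]<.012)&(np.hypot(Pt[:,0]-.625,Pt[:,1]+.177)<.055)
print("tray",cv2.minAreaRect((Pt[k,:2]*1000).astype(np.float32)))
```

```text
lat 0.0005160763321710538 az -9.984520075909806 z 0.022316404771090287
flat face s [-0.02913251 -0.02866847 -0.02812647] 215
top s range [-0.02881097  0.02875772]
centre [ 0.63041599 -0.17754922]
tray ((622.915283203125, -176.35543823242188), (109.5153579711914, 105.47657012939453), 77.16502380371094)
```

>>> apply_moves([
  [0, 0, 0, 0, 0, -0.42, 1],
  [-0.09, 0.93, 0, 0, 0, 0, 1],
  [-0.09, 0.93, 0, 0, 0, 0, 1],
  [-0.1, 0.93, 0, 0, 0, 0, 1],
  [-0.09, 0.93, 0.5, 0, 0, 0, 1],
  [-0.1, 0.93, 0.5, 0, 0, 0, 1],
  [0, 0, 1, 0, 0, 0, 1],
  [0, 0, 1, 0, 0, 0, 1],
  [0, 0, 0.5, 0, 0, 0, 1],
  [0, 0, 0, 0, 0, 0, 1],
])

```text
t: 5.6
ee_pos: [0.633, -0.1785, 0.0544]
orientation: [-2.404, -2.018, 0.002]
force: [-0.3, 0.5, -0.3]
opening: 0.0854
```

```bash
python3 look.py w3
python3 - <<'E'
from h import *
o=monitor.get_obs();R=Ro.from_rotvec(o["orientation"]).as_matrix()
print("cell in tool",(R.T@(np.array([.6304,-.1776,.021])-o["ee_pos"])).round(4))
C=np.load("w.npz")["C"];P=C.reshape(-1,3);k=(np.hypot(P[:,0]-.63,P[:,1]+.178)<.045)&(P[:,2]>.027)&(P[:,2]<.045)
Q=(P[k]-o["ee_pos"])@R; print("tool-frame rect",cv2.minAreaRect((Q[:,:2]*1000).astype(np.float32)),Q.mean(0))
E
```

```text
5.6 [ 0.633  -0.1785  0.0544] [-0.473  0.323  0.022  1.273  0.    -0.299] [-0.27  0.53 -0.31]
[[ 0.1735  0.9848 -0.0025]
 [ 0.9848 -0.1735  0.0015]
 [ 0.001  -0.0028 -1.    ]]
cell in tool [ 0.0007 -0.0035  0.0352]
tool-frame rect ((0.4034614562988281, -3.703756332397461), (59.37605667114258, 33.013179779052734), 89.92607116699219) [ 0.00051044 -0.00675206  0.02014607]
```

View pics/w3.png

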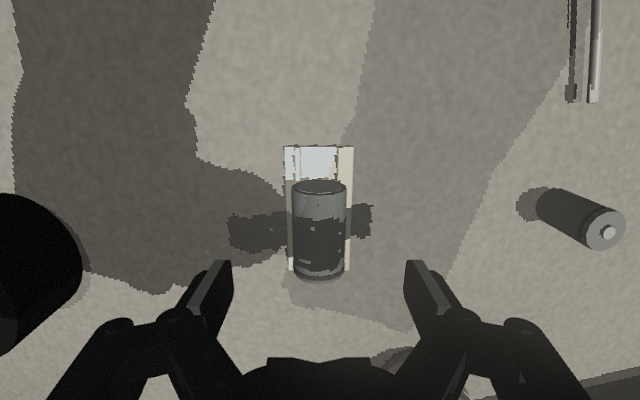

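>>> apply_moves([
  [0.02, -0.04, 1, 0, 0, 0, 1],
  [0, 0, 0.6, 0, 0, 0, 1],
  [0, 0, 0.28, 0, 0, 0, 1],
  [0, 0, 0, 0, 0, 0, 1],
  [0, 0, 0, 0, 0, 0, -0.2],
  [0, 0, 0, 0, 0, 0, -1],
  [0, 0, 0, 0, 0, 0, -1],
  [0, 0, 0, 0, 0, 0, -1],
  [0, 0, 0, 0, 0, 0, -1],
  [0, 0, 0, 0, 0, 0, -1],
  [0, 0, 0, 0, 0, 0, -1],
])

```text
t: 6.75
ee_pos: [0.6335, -0.179, 0.0103]
orientation: [2.406, 2.018, 0.001]
force: [-2.1, 0.0, 4.9]
opening: 0.0322
```

```bash
python3 look.py w4
```

```text
6.75 [ 0.6335 -0.179   0.0103] [-0.474  0.352 -0.025  1.192  0.    -0.299] [-2.11  0.01  4.87]
[[ 1.740e-01  9.848e-01  1.400e-03]
 [ 9.848e-01 -1.740e-01 -7.000e-04]
 [-4.000e-04  1.500e-03 -1.000e+00]]
```

View pics/w4.png

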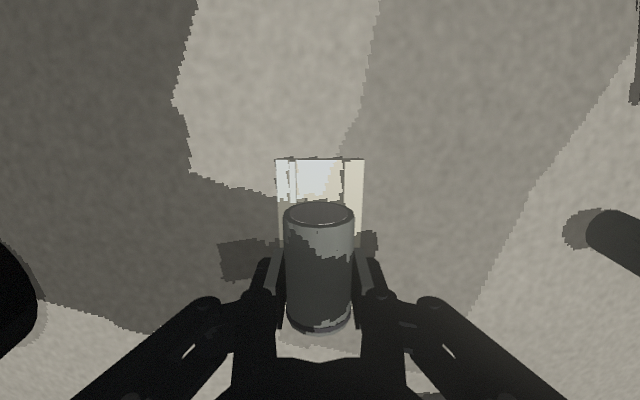

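>>> apply_moves([
  [0, 0, -0.1, 0, 0, 0, -1],
  [0, 0, -0.1, 0, 0, 0, -1],
  [0, 0, -0.2, 0, 0, 0, -1],
  [0, 0, -0.4, 0, 0, 0, -1],
  [0, 0, -0.6, 0, 0, 0, -1],
  [0, 0, -1, 0, 0, 0, -1],
  [0, 0, 0, 0, 0, 0, -1],
  [0, 0, 0, 0, 0, 0, -1],
])

```text
t: 7.6
ee_pos: [0.6336, -0.179, 0.0707]
orientation: [2.405, 2.018, 0.002]
force: [-0.3, -0.6, -1.7]
opening: 0.0319
```

```bash
python3 look.py w5
python3 - <<'E'
from h import *
p,d=imaging.snapshot("side");C=cloud("side",d);o=monitor.get_obs();print(o["opening"],o["force"],o["wrist_torque"])
u=proj("side",o["ee_pos"])[0].astype(int);print(u);crop(p,u[0]-60,u[1]-60,u[0]+60,u[1]+40,6,"pics/s5.png")
E
```

```text
7.6 [ 0.6336 -0.179   0.0707] [-0.473  0.308  0.035  1.295  0.    -0.299] [-0.3  -0.62 -1.71]
[[ 1.739e-01  9.848e-01  2.100e-03]
 [ 9.848e-01 -1.739e-01 -9.000e-04]
 [-6.000e-04  2.200e-03 -1.000e+00]]
0.031870173375519596 [-0.01746068  0.12435314 -1.0695209 ] [-0.02684398  0.05826203 -0.03552199]
[361 251]
```

View pics/s5.png

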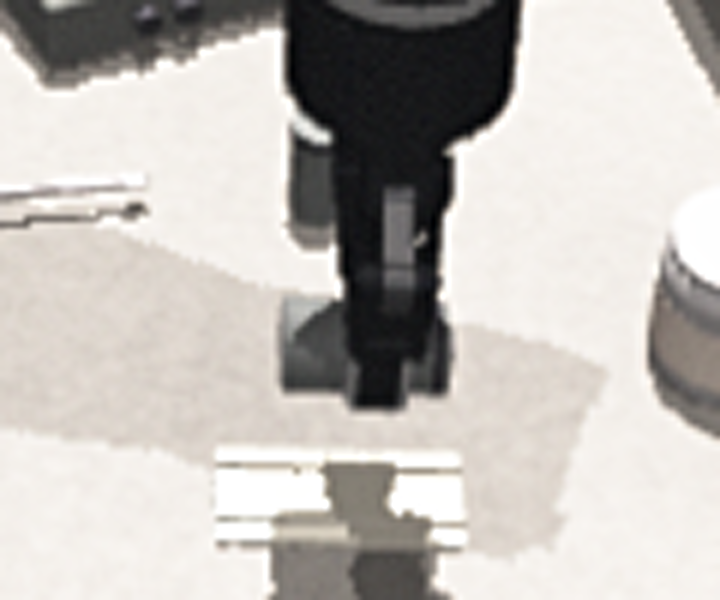

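View pics/w5.png

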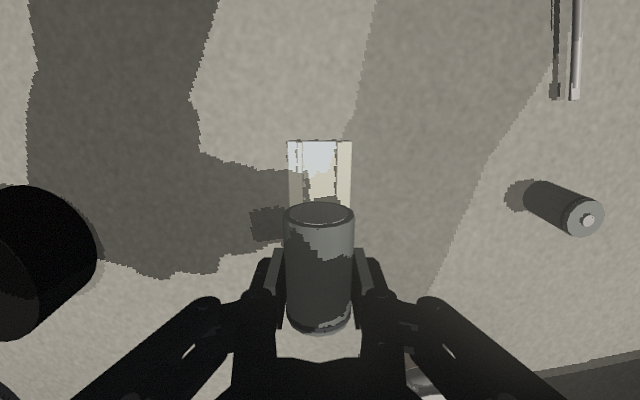

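```bash
cat > fit.py <<'E'
from h import *
from scipy.optimize import least_squares
# fit held cell in tool frame from w.npz: returns axis point at flat face, tilt
z=np.load("w.npz");R=Ro.from_rotvec(z["ori"]).as_matrix()
P=((z["C"]-z["pos"])@R)
import sys
m=imaging.cut_out("wrist","cell")
best=[r for r in m if r["mask"][200:320,290:350].sum()>500][0];mask=cv2.erode(best["mask"].astype(np.uint8),np.ones((3,3)))>0
Q=P[mask];Q=Q[~np.isnan(Q).any(1)];Q=Q[(abs(Q[:,0])<.02)&(abs(Q[:,1])<.05)&(abs(Q[:,2])<.045)]
def frame(x):
    e=np.array([np.sin(x[3]),np.cos(x[3])*np.cos(x[4]),-np.sin(x[4])]) # pitch x4>0: nub up (tool -z)
    return np.array([x[0],0,x[1]]),e/np.linalg.norm(e)
def res(x):
    c,e=frame(x);D=Q-c;s=D@e;r=np.linalg.norm(D-s[:,None]*e,axis=1)
    return np.where(s>x[2],0,0)+np.where(s>-.022,r-.017,0)
r=least_squares(res,[0,-.008,0,0,0],loss="soft_l1",f_scale=.001);x=r.x;c,e=frame(x)
D=Q-c;s=D@e;rr=np.linalg.norm(D-s[:,None]*e,axis=1)
f=rr<.0145
print("score",best["score"],len(Q),"axis at tool y=0: x,z mm",(c*1e3).round(2),"yaw,pitch deg",np.degrees(x[3:]).round(2))
print("face s",np.percentile(s[f],[10,50,90]).round(4),"s range",np.percentile(s,[1,99]).round(4),"rms",np.sqrt(np.mean(r.fun**2)))
fs=np.median(s[f]); print("centre tool",((c+e*(fs+.029))*1e3).round(2))
E
python3 fit.py
```

```text
score 0.98 8093 axis at tool y=0: x,z mm [ -0.14   0.   -11.78] yaw,pitch deg [-0.33  0.06]
face s [-0.0327 -0.0324 -0.0321] s range [-0.0328  0.023 ] rms 0.00038637530952055117
centre tool [ -0.13  -3.42 -11.78]
```

Run:
```python
from h import *
for n in("side","scene"):
    p,d=imaging.snapshot(n);C=cloud(n,d).reshape(-1,3)
    for y0 in np.arange(-.25,.35,.05):
        k=(C[:,1]>y0)&(C[:,1]<y0+.05)&(C[:,2]>.1)&(C[:,2]<.3)&(C[:,0]>.7)
        print(n,y0.round(2),k.sum(), np.percentile(C[k,0],1).round(3) if k.sum()>5 else "", C[k,2].max().round(3) if k.any() else "")
```

```text
side -0.25 163 0.846 0.141
side -0.2 1018 0.846 0.142
side -0.15 969 0.846 0.192
side -0.1 1229 0.846 0.198
side -0.05 1079 0.846 0.28
side -0.0 1781 0.846 0.3
side 0.05 1491 0.846 0.3
side 0.1 1106 0.845 0.3
side 0.15 1491 0.846 0.3
side 0.2 995 0.847 0.3
side 0.25 802 0.852 0.3
side 0.3 638 1.352 0.3
scene -0.25 41 0.882 0.138
scene -0.2 579 0.849 0.145
scene -0.15 356 0.848 0.19
scene -0.1 845 0.848 0.192
scene -0.05 1203 0.849 0.192
scene -0.0 735 0.848 0.202
scene 0.05 1482 0.849 0.219
scene 0.1 1287 0.849 0.237
scene 0.15 632 0.848 0.24
scene 0.2 1266 0.848 0.193
scene 0.25 1188 0.847 0.144
scene 0.3 0
```

>>> apply_moves([
  [0, 0, -1, 0, 0, 0, -1],
  [0, 0, -1, 0, 0, 0, -1],
  [0, 0, -1, 0, 0, -0.6, -1],
  [0, 0, -0.2, 0, 0, -0.9, -1],
  [0, 0, 0, 0, 0, -0.9, -1],
  [0, 0, 0, 0, 0, -0.9, -1],
  [0, 0, 0, 0, 0, -0.9, -1],
  [0, 0, 0, 0, 0, -0.55, -1],
  [0.5, 0.25, 0, 0, 0, 0, -1],
  [1, 0.5, 0, 0, 0, 0, -1],
  [1, 0.5, 0, 0, 0, 0, -1],
  [1, 0.5, 0, 0, 0, 0, -1],
])

```text
t: 9.05
ee_pos: [0.6487, -0.0802, 0.1489]
orientation: [-1.866, -2.526, -0.0]
force: [-0.1, 0.6, -1.6]
opening: 0.0321
```

>>> apply_moves([
  [1, 0.5, 0, 0, 0, 0, -1],
  [1, 0.5, 0, 0, 0, 0, -1],
  [1, 0.5, 0, 0, 0, 0, -1],
  [1, 0.5, 0, 0, 0, 0, -1],
  [1, 0.5, 0, 0, 0, 0, -1],
  [1, 0.5, 0, 0, 0, 0, -1],
  [1, 0.4, 0, 0, 0, 0, -1],
  [1, 0.4, 0, 0, 0, 0, -1],
  [1, 0.4, 0, 0, 0, 0, -1],
  [1, 0.4, 0, 0, 0, 0, -1],
  [0, 0, 0, 0, 0, 0, -1],
  [0, 0, 0, 0, 0, 0, -1],
])

```text
t: 10.25
ee_pos: [0.6841, 0.1919, 0.1488]
orientation: [-1.863, -2.529, 0.001]
force: [-0.4, -0.3, -0.7]
opening: 0.032
```

```bash
python3 look.py w6
python3 - <<'E'
from h import *
for q in("logger","bay_strap","bay_wall","bay_spring","bay_seat"):
    print(q,[(round(r["score"],2),np.round(r["position"],4)) for r in imaging.find_in("wrist",q)][:2])
E
```

```text
10.25 [0.6841 0.1919 0.1488] [ 0.09   0.45   0.351  1.473 -0.    -0.211] [-0.39 -0.27 -0.66]
[[-2.961e-01  9.551e-01 -8.000e-04]
 [ 9.551e-01  2.961e-01 -1.000e-04]
 [ 1.000e-04 -8.000e-04 -1.000e+00]]
logger [(0.75, array([0.6084, 0.1657, 0.0374]))]
bay_strap [(0.8, array([0.6069, 0.1675, 0.0378]))]
bay_wall [(0.77, array([0.6092, 0.1719, 0.0403]))]
bay_spring [(0.44, array([0.7702, 0.1455, 0.0066]))]
bay_seat [(0.56, array([0.6034, 0.173 , 0.0388]))]
```

View pics/w6.png

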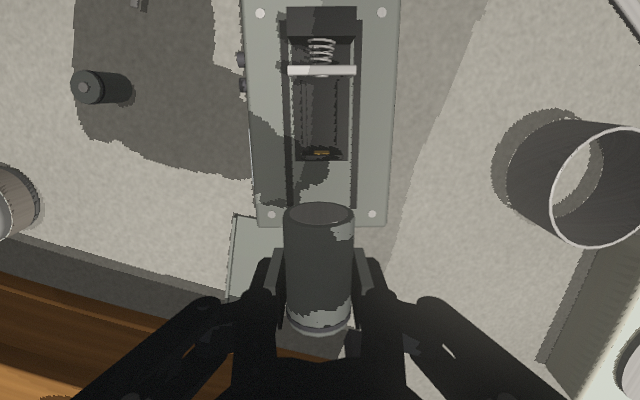

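The view shows the spring block at (321,22), spring (321,48), strap (322,70), end wall (321,155) and the held cell's flat end at (319,213). Now I'll measure the holder in tool coordinates, using the same camera as the cell fit.

```bash
python3 - <<'E'
from h import *
z=np.load("w.npz");C=z["C"];R=Ro.from_rotvec(z["ori"]).as_matrix();T=(C-z["pos"])@R
crop(z["p"],270,0,375,175,4,"pics/w6c.png")
X=C.reshape(-1,3);t=T.reshape(-1,3)*1e3
v,u=np.mgrid[0:400,0:640];u=u.ravel();v=v.ravel()
# yaw: long edges of logger: top plane pts
k=(X[:,2]>.033)&(X[:,2]<.0405)&(u>230)&(u<410)&(v<200)&(v>2)
print("topz",np.median(X[k,2]))
L=[];Rr=[]
for y in range(-190,-40,4):
    kk=k&(t[:,1]>=y)&(t[:,1]<y+4)
    if kk.sum()>20: L.append((y+2,t[kk,0].min()));Rr.append((y+2,t[kk,0].max()))
L=np.array(L);Rr=np.array(Rr)
for q in(L,Rr):
    f=np.polyfit(q[:,0],q[:,1],1); r=q[:,1]-np.polyval(f,q[:,0]); g=abs(r)<1.5; f=np.polyfit(q[g,0],q[g,1],1);print("edge slope deg",np.degrees(np.arctan(f[0])),"x at y=-100",np.polyval(f,-100),g.sum(),len(q))
print("ends",t[k,1].min(),t[k,1].max())
# strap
k=(u>270)&(u<375)&(v<110)&(X[:,2]>.080)&(X[:,2]<.095)
print("strap",k.sum(),np.median(X[k,2]),np.percentile(t[k,0],[0,2,98,100]).round(1),np.percentile(t[k,1],[2,10,50,90,98]).round(1))
f=np.polyfit(t[k,0],t[k,1],1);print("strap slope deg",np.degrees(np.arctan(f[0])))
k=(u>270)&(u<375)&(v<60)&(X[:,2]>.070)&(X[:,2]<.0805)
print("block",k.sum(),np.median(X[k,2]),np.percentile(t[k,0],[1,99]).round(1),np.percentile(t[k,1],[1,99]).round(1))
k=(u>285)&(u<360)&(v>120)&(v<190)&(X[:,2]>.052)&(X[:,2]<.068)
print("wall",k.sum(),np.percentile(X[k,2],[5,50,95]),np.percentile(t[k,0],[1,99]).round(1),np.percentile(t[k,1],[2,50,98]).round(1))
for r in range(135,172,2):print(r,[tuple(np.r_[T[r,c]*1e3][1:].round(1)) for c in(312,321,330)])
for r in range(36,66,3):print(r,(C[r,321,2]*1e3).round(1),(T[r,321]*1e3).round(1))
E
python3 fit.py
```

```text
topz 0.039337039759579986
edge slope deg 0.028555008650674694 x at y=-100 -58.33085165551747 28 28
edge slope deg 0.23748827373380957 x at y=-100 61.108971350289195 28 28
ends -150.3569035949029 3.894330638414345
strap 1051 0.08660919464268446 [-20.5 -19.3  22.5  23.4] [-136.  -132.5 -101.   -97.4  -96.9]
strap slope deg -1.5586950434968232
block 2198 0.07917463118835408 [-20.4  22.9] [-137.3 -119.9]
wall 334 [0.05314419 0.06287396 0.06431611] [-13.2  17.7] [-41.6 -40.2 -37.3]
135 [(np.float64(-53.0), np.float64(106.0)), (np.float64(-53.0), np.float64(105.6)), (np.float64(-53.1), np.float64(105.5))]
137 [(np.float64(-51.6), np.float64(104.6)), (np.float64(-51.6), np.float64(104.0)), (np.float64(-51.5), np.float64(105.2))]
139 [(np.float64(-49.9), np.float64(104.9)), (np.float64(-49.8), np.float64(105.8)), (np.float64(-49.9), np.float64(104.8))]
141 [(np.float64(-48.1), np.float64(106.2)), (np.float64(-48.3), np.float64(104.7)), (np.float64(-48.4), np.float64(104.3))]
143 [(np.float64(-46.5), np.float64(106.3)), (np.float64(-46.6), np.float64(105.1)), (np.float64(-46.4), np.float64(10
[... 1561 characters left out ...]
t64(109.6)), (np.float64(-24.0), np.float64(109.0))]
171 [(np.float64(-22.1), np.float64(109.5)), (np.float64(-22.0), np.float64(109.9)), (np.float64(-22.0), np.float64(110.0))]
36 76.6 [   1.3 -120.6   72.2]
39 70.3 [   1.3 -119.8   78.5]
42 51.7 [   1.5 -120.8   97.1]
45 69.9 [   1.4 -116.2   79. ]
48 43.9 [   1.6 -117.8  104.9]
51 67.9 [   1.4 -112.7   81. ]
54 43.2 [   1.6 -113.7  105.7]
57 53.9 [   1.5 -110.4   95. ]
60 67.5 [   1.4 -107.1   81.4]
63 54.6 [   1.5 -106.3   94.3]
score 0.81 8247 axis at tool y=0: x,z mm [ -0.28   0.   -11.74] yaw,pitch deg [-0.33  0.09]
face s [-0.0329 -0.0326 -0.0322] s range [-0.0329  0.0234] rms 0.00038230764618038093
centre tool [ -0.26  -3.58 -11.74]
```

View pics/w6c.png

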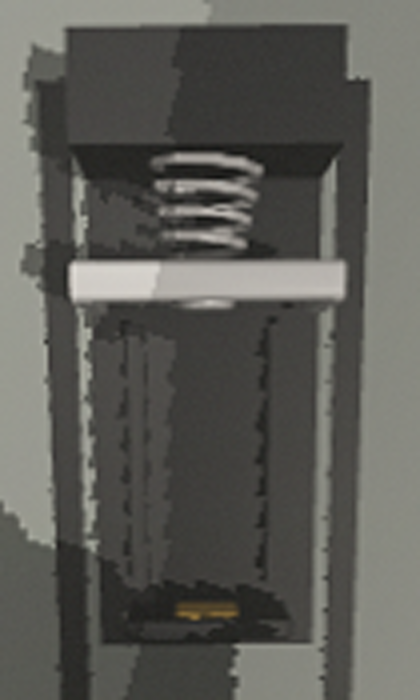

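```bash
cat > plan.py <<'E'
from h import *
import sys
AZ=np.radians(17.09); WALL=np.array([.6442,.1811]); CT=np.array([-.26,-3.5,-11.2])*1e-3; YAWOFF=np.radians(-.33); PITCH0=0.
b=np.array([np.cos(AZ),np.sin(AZ),0]);Zu=np.array([0,0,1.]);lat=np.array([-b[1],b[0],0])
O=np.array([*(WALL-.0275*b[:2]),0])
def pose(th,Bx,Bz,ly=0):
    th=np.radians(th);a=AZ+YAWOFF
    h=np.array([np.cos(a),np.sin(a),0]);y=np.cos(th)*h+np.sin(th)*Zu; z=np.sin(th)*h-np.cos(th)*Zu;x=np.cross(y,z)
    R=np.c_[x,y,z]; e=np.cos(th)*b+np.sin(th)*Zu;n=-np.sin(th)*b+np.cos(th)*Zu
    c=O+lat*ly+Bx*1e-3*b+(42+Bz)*1e-3*Zu+.029*e+.017*n
    return c-R@CT,R
def state(o):
    R=Ro.from_rotvec(o["orientation"]).as_matrix();c=o["ee_pos"]+R@CT
    y=R[:,1];th=np.arcsin(y[2]);e=np.cos(th)*b+np.sin(th)*Zu;n=-np.sin(th)*b+np.cos(th)*Zu
    B=c-.029*e-.017*n-O;f=o["force"]
    return dict(t=round(float(o["t"]),2),th=np.degrees(th).round(2),Bx=(B@b*1e3).round(2),Bz=(B[2]*1e3-42).round(2),lat=(B@lat*1e3).round(2),yaw=np.degrees(np.arctan2(y[1],y[0])-AZ-YAWOFF).round(2),F_b=(f@b).round(2),F_lat=(f@lat).round(2),F_z=f[2].round(2),open=round(float(o["opening"]),4),M=o["wrist_torque"].round(2))
if __name__=="__main__":
    o=monitor.get_obs();print(state(o))
    p0=o["ee_pos"];R0=Ro.from_rotvec(o["orientation"]).as_matrix()
    if len(sys.argv)>1 and sys.argv[1]=="cmd": sys.argv.pop(1)
    for a in sys.argv[1:]:
        p,R=pose(*map(float,a.split(",")))
        r=Ro.from_matrix(R0.T@R).as_rotvec()
        # shift in end-oriented tool axes and start-oriented ones
        print(a,"TCP",p.round(4),"turn shares",(r/.1).round(2),"shift start-axes",(R0.T@(p-p0)/.025).round(2),"end-axes",(R.T@(p-p0)/.025).round(2))
        p0,R0=p,R
E
python3 plan.py 30,40,40 30,-5,7.3
```

```text
{'t': 10.6, 'th': np.float64(0.01), 'Bx': np.float64(36.45), 'Bz': np.float64(101.6), 'lat': np.float64(-3.61), 'yaw': np.float64(0.37), 'F_b': np.float64(0.38), 'F_lat': np.float64(0.3), 'F_z': np.float64(-1.73), 'open': 0.032, 'M': array([ 0.01, -0.01,  0.01])}
30,40,40 TCP [0.6802 0.1924 0.1033] turn shares [-5.23 -0.02  0.06] shift start-axes [ 0.14 -0.15  1.85] end-axes [ 0.14 -1.05  1.52]
30,-5,7.3 TCP [0.6372 0.1792 0.0706] turn shares [0. 0. 0.] shift start-axes [-0.01 -2.21  0.23] end-axes [-0.01 -2.21  0.23]
```

```bash
sed -i 's/np.radians(17.09)/np.radians(17.35)/; s/np.radians(-.33)/np.radians(.33)/' plan.py; python3 plan.py 30,40,40 30,-3,7.3
```

```text
{'t': 10.6, 'th': np.float64(0.01), 'Bx': np.float64(36.44), 'Bz': np.float64(101.6), 'lat': np.float64(-3.79), 'yaw': np.float64(-0.55), 'F_b': np.float64(0.38), 'F_lat': np.float64(0.3), 'F_z': np.float64(-1.73), 'open': 0.032, 'M': array([ 0.01, -0.01,  0.01])}
30,40,40 TCP [0.6801 0.1927 0.1033] turn shares [-5.23  0.02 -0.09] shift start-axes [ 0.15 -0.15  1.85] end-axes [ 0.15 -1.05  1.52]
30,-3,7.3 TCP [0.6391 0.1798 0.0706] turn shares [0. 0. 0.] shift start-axes [ 0.01 -2.14  0.27] end-axes [ 0.01 -2.14  0.27]
```

Run:
```python
from plan import *
o=monitor.get_obs();R=Ro.from_rotvec(o["orientation"]).as_matrix();c=o["ee_pos"]+R@CT
print(o["ee_pos"],c,O,b,lat,(c-O)@lat, R.round(4))
```

```text
[0.68480635 0.19007864 0.1494009 ] [0.68153694 0.18879802 0.16060039] [0.61795122 0.17289928 0.        ] [0.95450093 0.29820795 0.        ] [-0.29820795  0.95450093  0.        ] -0.0037864078329879177 [[-2.946e-01  9.556e-01  1.000e-04]
 [ 9.556e-01  2.946e-01  1.000e-04]
 [ 0.000e+00  1.000e-04 -1.000e+00]]
```

>>> apply_moves([
  [0, 0, 0, 0, 0, 0, -1],
  [0, 0, 0, 0, 0, 0, -1],
])

```text
t: 10.8
ee_pos: [0.6848, 0.1905, 0.1494]
orientation: [1.865, 2.528, 0.0]
force: [0.1, -1.4, -0.7]
opening: 0.032
```

```bash
python3 look.py w7
python3 - <<'E'
from h import *
for i in range(3):
    o=monitor.get_obs();print(o["t"],o["ee_pos"].round(5),o["q"].round(5)); imaging.snapshot("wrist")
z=np.load("w.npz");C=z["C"];R=Ro.from_rotvec(z["ori"]).as_matrix();T=(C-z["pos"])@R
X=C.reshape(-1,3);t=T.reshape(-1,3)*1e3
v,u=np.mgrid[0:400,0:640];u=u.ravel();v=v.ravel()
k=(t[:,2]>108)&(t[:,2]<115)&(u>230)&(u<410)&(v<200)&(v>2)
for fn in(np.min,np.max):
    q=np.array([(y+2,fn(t[k&(t[:,1]>=y)&(t[:,1]<y+4),0])) for y in range(-150,-50,4)])
    f=np.polyfit(q[:,0],q[:,1],1);g=abs(q[:,1]-np.polyval(f,q[:,0]))<1.5;f=np.polyfit(q[g,0],q[g,1],1);print("edge",np.degrees(np.arctan(f[0])),np.polyval(f,-73))
k=(u>270)&(u<375)&(v<110)&(t[:,2]<69)&(t[:,2]>55)&(v>55)
print("strap",k.sum(),np.percentile(t[k,0],[1,99]).round(1),np.percentile(t[k,1],[1,5,95,99]).round(1),np.median(t[k,2]))
k=(u>285)&(u<360)&(v>120)&(v<190)&(t[:,2]>80)&(t[:,2]<97)
print("wall",k.sum(),np.percentile(t[k,0],[1,99]).round(1),np.percentile(t[k,1],[2,50,98]).round(1))
k=k&(t[:,2]>87.5);print("face",k.sum(),np.median(t[k,1]))
E
python3 fit.py
```

```text
10.8 [0.6848 0.1905 0.1494] [ 0.088  0.45   0.352  1.473  0.    -0.212] [ 0.07 -1.45 -0.75]
[[-2.953e-01  9.554e-01  1.000e-04]
 [ 9.554e-01  2.953e-01  1.000e-04]
 [ 1.000e-04  2.000e-04 -1.000e+00]]
10.85 [0.68477 0.19059 0.14939] [ 8.80700e-02  4.49620e-01  3.51750e-01  1.47278e+00  8.00000e-05
 -2.11850e-01]
10.9 [0.68475 0.19066 0.14935] [ 8.81800e-02  4.49660e-01  3.51730e-01  1.47275e+00  6.00000e-05
 -2.11890e-01]
10.95 [0.68472 0.19071 0.14933] [ 8.82600e-02  4.49710e-01  3.51750e-01  1.47277e+00  6.00000e-05
 -2.11890e-01]
edge 0.42221854231043743 -56.538759552559064
edge 0.5228268157295595 62.81493070972067
strap 685 [-18.3  24.5] [-102.3 -102.2  -97.   -96.9] 62.149670337813134
wall 310 [-12.   19.3] [-41.9 -40.5 -38. ]
face 98 -41.48668284622719
score 0.86 8094 axis at tool y=0: x,z mm [ -0.28   0.   -11.74] yaw,pitch deg [-0.34  0.09]
face s [-0.0329 -0.0326 -0.0322] s range [-0.0329  0.0227] rms 0.0003887940725688666
centre tool [ -0.26  -3.57 -11.74]
```

```bash
sed -i 's/np.radians(17.35)/np.radians(17.55)/; s/\[.6442,.1811\]/[.6441,.1815]/' plan.py; python3 plan.py 30,40,40 30,-3,7.3
```

```text
{'t': 11.05, 'th': np.float64(0.0), 'Bx': np.float64(36.51), 'Bz': np.float64(101.53), 'lat': np.float64(-3.68), 'yaw': np.float64(-0.68), 'F_b': np.float64(0.0), 'F_lat': np.float64(0.11), 'F_z': np.float64(-0.65), 'open': 0.032, 'M': array([-0.04, -0.09, -0.  ])}
30,40,40 TCP [0.68   0.1932 0.1033] turn shares [-5.24  0.03 -0.12] shift start-axes [ 0.15 -0.15  1.84] end-axes [ 0.15 -1.05  1.52]
30,-3,7.3 TCP [0.639  0.1802 0.0706] turn shares [0. 0. 0.] shift start-axes [ 0.01 -2.14  0.27] end-axes [ 0.01 -2.14  0.27]
```

>>> apply_moves([
  [0.15, 0, 0, 0, 0, -0.12, -1],
  [0, 0, 0, -0.6, 0, 0, -1],
  [0, 0, 0, -0.9, 0, 0, -1],
  [0, 0, 0, -0.9, 0, 0, -1],
  [0, 0, 0, -0.9, 0, 0, -1],
  [0, 0, 0, -0.9, 0, 0, -1],
  [0, 0, 0, -0.64, 0, 0, -1],
  [0, 0, 0, -0.4, 0, 0, -1],
  [0, -0.5, 0.75, 0, 0, 0, -1],
  [0, -0.55, 0.77, 0, 0, 0, -1],
  [0, 0, 0, 0, 0, 0, -1],
  [0, 0, 0, 0, 0, 0, -1],
])

```text
t: 12.25
ee_pos: [0.6799, 0.1934, 0.1034]
orientation: [1.631, 2.241, 0.601]
force: [0.2, -0.0, -0.2]
opening: 0.032
```

>>> apply_moves([
  [0, 0, 0, 0, 0, 0, -1],
  [0, 0, 0, 0, 0, 0, -1],
])

```text
t: 12.45
ee_pos: [0.6812, 0.1933, 0.1053]
orientation: [1.629, 2.239, 0.603]
force: [0.1, -0.6, 0.2]
opening: 0.0317
```

```bash
python3 plan.py 30,10,16 30,-5,7.3; python3 look.py w8; python3 fit.py
python3 - <<'E'
from h import *
p,d=imaging.snapshot("side");o=monitor.get_obs()
u=proj("side",o["ee_pos"])[0].astype(int);crop(p,u[0]-70,u[1]-60,u[0]+60,u[1]+40,6,"pics/s8.png")
E
```

```text
{'t': 12.45, 'th': np.float64(30.16), 'Bx': np.float64(41.21), 'Bz': np.float64(41.96), 'lat': np.float64(-0.2), 'yaw': np.float64(0.04), 'F_b': np.float64(-0.08), 'F_lat': np.float64(-0.58), 'F_z': np.float64(0.22), 'open': 0.0317, 'M': array([-0.15,  0.54, -0.  ])}
30,10,16 TCP [0.6514 0.1841 0.0793] turn shares [0.03 0.   0.01] shift start-axes [ 0.02 -1.6   0.27] end-axes [ 0.02 -1.6   0.28]
30,-5,7.3 TCP [0.6371 0.1796 0.0706] turn shares [0. 0. 0.] shift start-axes [ 0.   -0.69  0.  ] end-axes [ 0.   -0.69  0.  ]
12.45 [0.6812 0.1933 0.1053] [ 0.032 -0.184 -0.521  0.724  0.139 -0.245] [ 0.09 -0.58  0.22]
[[-3.073e-01  8.227e-01  4.783e-01]
 [ 9.516e-01  2.660e-01  1.539e-01]
 [-6.000e-04  5.024e-01 -8.646e-01]]Traceback (most recent call last):
  File "fit.py", line 8, in <module>
    best=[r for r in m if r["mask"][200:320,290:350].sum()>500][0];mask=cv2.erode(best["mask"].astype(np.uint8),np.ones((3,3)))>0
         ~~~~~~~~~~~~~~~~~~~~~~~~~~~~~~~~~~~~~~~~~~~~~~~~~~~~~~^^^
IndexError: list index out of range
```

View pics/w8.png

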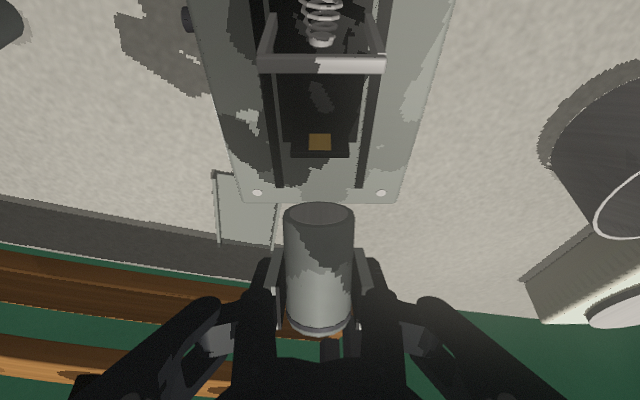

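View pics/s8.png

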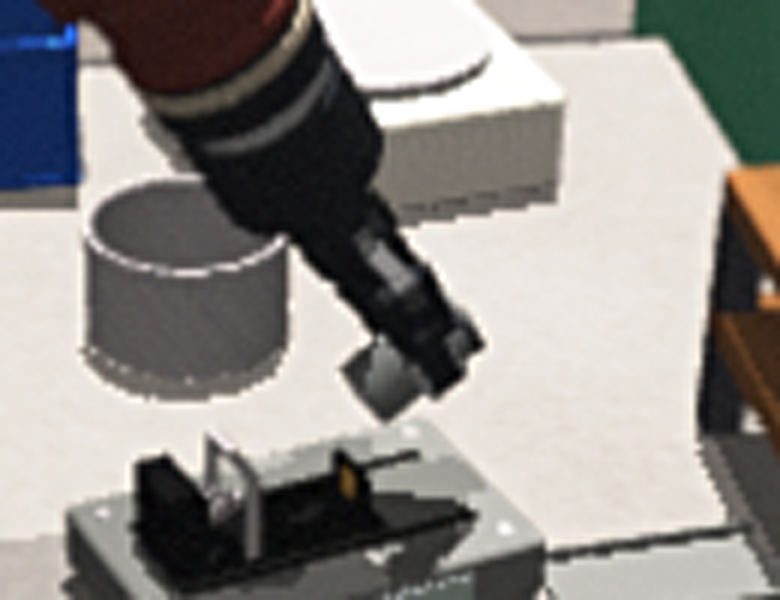

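```bash
cat > chk.py <<'E'
from plan import *
z=np.load("w.npz");C=z["C"];P=(C-O);q=np.stack([P@b,P@lat,P[...,2]],-1)*1e3
v,u=np.mgrid[0:400,0:640]
near=(abs(q[...,1])<30)&(q[...,0]>-80)&(q[...,0]<45)&(v<205)
k=near&(q[...,2]>83)&(q[...,2]<90)&(q[...,0]<-15);print("strap",k.sum(),np.percentile(q[k][:,0],[1,99]).round(1),"lat",np.percentile(q[k][:,1],[1,99]).round(1),"z",np.median(q[k][:,2]).round(1))
k=near&(q[...,2]>50)&(q[...,2]<66)&(q[...,0]>15)&(q[...,0]<40)&(abs(q[...,1])<20);print("wall",k.sum(),np.percentile(q[k][:,0],[2,50,98]).round(1),"lat",np.percentile(q[k][:,1],[1,99]).round(1),"z",np.percentile(q[k][:,2],[50,98]).round(1))
k=near&(abs(q[...,0])<20)&(abs(q[...,1])<10)&(q[...,2]<50);print("floor",k.sum(),np.median(q[k][:,2]) if k.any() else 0)
E
python3 chk.py
python3 - <<'E'
from h import *
z=np.load("w.npz");R=Ro.from_rotvec(z["ori"]).as_matrix();P=((z["C"]-z["pos"])@R)
print([ (r["score"],r["mask"].sum()) for r in imaging.cut_out("wrist","cell")])
E
```

```text
strap 2538 [-34.3 -28.3] lat [-21.3  21.6] z 87.2
wall 1239 [26.5 27.6 31. ] lat [-15.1  16. ] z [59.3 64.1]
floor 2079 43.4654157972768
[]
```

>>> apply_moves([
  [0, -0.5, 0.1, 0, 0, 0, -1],
  [0, -0.6, 0.1, 0, 0, 0, -1],
  [0, -0.5, 0.08, 0, 0, 0, -1],
  [0, 0, 0, 0, 0, 0, -1],
  [0, 0, 0, 0, 0, 0, -1],
  [0, 0, 0, 0, 0, 0, -1],
  [0, 0, 0, 0, 0, 0, -1],
  [0, 0, 0, 0, 0, 0, -1],
])

```text
t: 13.45
ee_pos: [0.6509, 0.1837, 0.0777]
orientation: [1.631, 2.24, 0.601]
force: [-0.1, 0.3, -1.6]
opening: 0.0323
```

```bash
python3 plan.py 30,-5,7.3; python3 look.py w9;python3 plan.py;python3 chk.py
```

```text
{'t': 13.45, 'th': np.float64(30.06), 'Bx': np.float64(9.45), 'Bz': np.float64(14.43), 'lat': np.float64(-0.25), 'yaw': np.float64(0.01), 'F_b': np.float64(0.03), 'F_lat': np.float64(0.33), 'F_z': np.float64(-1.56), 'open': 0.0323, 'M': array([-0.22,  0.57,  0.05])}
30,-5,7.3 TCP [0.6371 0.1796 0.0706] turn shares [ 0.01 -0.    0.  ] shift start-axes [ 0.01 -0.64 -0.04] end-axes [ 0.01 -0.64 -0.04]
13.45 [0.6509 0.1837 0.0777] [ 0.015 -0.262 -0.639  0.688  0.147 -0.259] [-0.07  0.33 -1.56]
[[-3.072e-01  8.236e-01  4.767e-01]
 [ 9.516e-01  2.659e-01  1.538e-01]
 [-1.000e-04  5.009e-01 -8.655e-01]]
{'t': 13.5, 'th': np.float64(30.05), 'Bx': np.float64(9.31), 'Bz': np.float64(14.25), 'lat': np.float64(-0.23), 'yaw': np.float64(0.01), 'F_b': np.float64(-0.13), 'F_lat': np.float64(1.34), 'F_z': np.float64(-0.68), 'open': 0.032, 'M': array([-0.2 ,  0.53,  0.03])}
strap 2186 [-34.8 -28.1] lat [-21.2  21.4] z 87.1Traceback (most recent call last):
  File "chk.py", line 6, in <module>
    k=near&(q[...,2]>50)&(q[...,2]<66)&(q[...,0]>15)&(q[...,0]<40)&(abs(q[...,1])<20);print("wall",k.sum(),np
[... 192 characters left out ...]
                                                   ~~~~~~~~~~~~~^^^^^^^^^^^^^^^^^^^^^
    return _quantile_unchecked(
        a, q, axis, out, overwrite_input, method, keepdims, weights)
    return _ureduce(a,
                    func=_quantile_ureduce_func,
    ...<5 lines>...
                    overwrite_input=overwrite_input,
                    method=method)
    r = func(a, **kwargs)
    result = _quantile(arr,
                       quantiles=q,
    ...<2 lines>...
                       out=out,
                       weights=wgt)
    slices_having_nans = np.isnan(arr[-1, ...])
                                  ~~~^^^^^^^^^
IndexError: index -1 is out of bounds for axis 0 with size 0
```

View pics/w9.png

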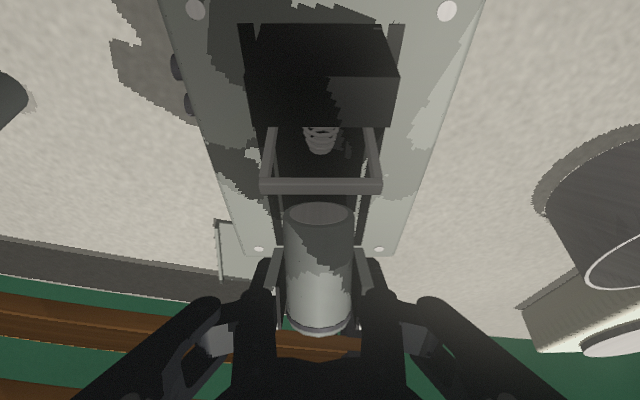

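>>> apply_moves([
  [0.02, -0.35, -0.02, 0, 0, 0, -1],
  [0, -0.3, 0, 0, 0, 0, -1],
  [0, 0, 0, 0, 0, 0, -1],
  [0, 0, 0, 0, 0, 0, -1],
  [0, 0, 0, 0, 0, 0, -1],
])

```text
t: 14.0
ee_pos: [0.6369, 0.1797, 0.0698]
orientation: [1.631, 2.24, 0.601]
force: [0.2, -0.5, -0.6]
opening: 0.0321
```

```bash
python3 plan.py 30,-11,3.8 30,-15,1.5
```

```text
{'t': 14.0, 'th': np.float64(30.06), 'Bx': np.float64(-5.14), 'Bz': np.float64(6.55), 'lat': np.float64(0.13), 'yaw': np.float64(0.01), 'F_b': np.float64(0.07), 'F_lat': np.float64(-0.51), 'F_z': np.float64(-0.59), 'open': 0.0321, 'M': array([-0.11,  0.55,  0.05])}
30,-11,3.8 TCP [0.6314 0.1778 0.0671] turn shares [0.01 0.   0.  ] shift start-axes [-0.   -0.26 -0.02] end-axes [-0.   -0.26 -0.02]
30,-15,1.5 TCP [0.6276 0.1766 0.0648] turn shares [0. 0. 0.] shift start-axes [ 0.   -0.18 -0.  ] end-axes [ 0.   -0.18 -0.  ]
```

>>> apply_moves([
  [0, -0.15, -0.01, 0, 0, 0, -1],
  [0, -0.12, 0, 0, 0, 0, -1],
  [0, 0, 0, 0, 0, 0, -1],
  [0, -0.08, 0, 0, 0, 0, -1],
  [0, -0.06, 0, 0, 0, 0, -1],
  [0, 0, 0, 0, 0, 0, -1],
  [0, 0, 0, 0, 0, 0, -1],
])

```text
t: 14.7
ee_pos: [0.6281, 0.1769, 0.0646]
orientation: [1.631, 2.24, 0.601]
force: [0.3, -1.0, -1.8]
opening: 0.0319
```

```bash
python3 plan.py 30,-15,1.5; python3 look.py w10
python3 - <<'E'
from h import *
p,d=imaging.snapshot("side");o=monitor.get_obs()
u=proj("side",o["ee_pos"])[0].astype(int);crop(p,u[0]-50,u[1]-50,u[0]+50,u[1]+30,7,"pics/s10.png")
E
```

```text
{'t': 14.7, 'th': np.float64(30.03), 'Bx': np.float64(-14.33), 'Bz': np.float64(1.35), 'lat': np.float64(0.16), 'yaw': np.float64(0.0), 'F_b': np.float64(-0.03), 'F_lat': np.float64(-1.09), 'F_z': np.float64(-1.75), 'open': 0.0319, 'M': array([-0.21,  0.58, -0.02])}
30,-15,1.5 TCP [0.6276 0.1766 0.0648] turn shares [ 0.01 -0.    0.  ] shift start-axes [-0.01 -0.02 -0.02] end-axes [-0.01 -0.02 -0.02]
14.7 [0.6281 0.1769 0.0646] [ 0.001 -0.331 -0.72   0.679  0.154 -0.271] [ 0.3  -1.05 -1.75]
[[-0.3071  0.8239  0.4763]
 [ 0.9517  0.2659  0.1537]
 [ 0.      0.5005 -0.8657]]
```

View pics/w10.png

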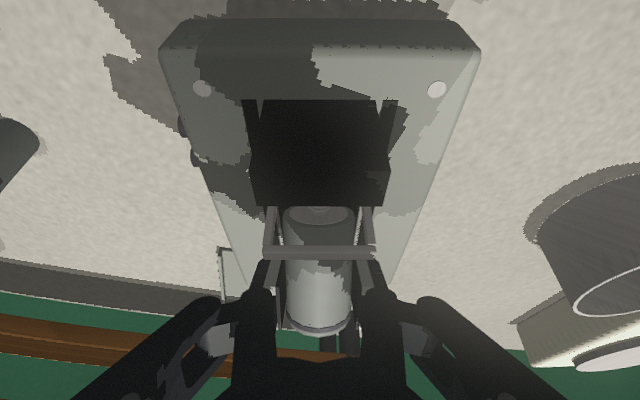

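View pics/s10.png

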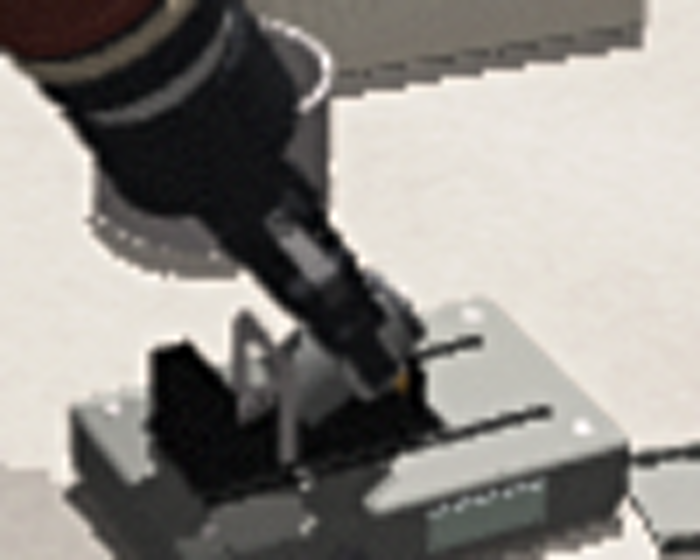

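```bash
python3 plan.py 30,-18.5,0.8 28,-22,0.8 25,-25,0.8
```

```text
{'t': 14.8, 'th': np.float64(30.03), 'Bx': np.float64(-14.28), 'Bz': np.float64(1.4), 'lat': np.float64(0.14), 'yaw': np.float64(0.01), 'F_b': np.float64(-0.23), 'F_lat': np.float64(0.25), 'F_z': np.float64(-1.1), 'open': 0.0319, 'M': array([-0.16,  0.6 , -0.01])}
30,-18.5,0.8 TCP [0.6242 0.1755 0.0641] turn shares [ 0.01 -0.    0.  ] shift start-axes [-0.   -0.16 -0.06] end-axes [-0.   -0.16 -0.06]
28,-22,0.8 TCP [0.6216 0.1747 0.0632] turn shares [0.35 0.   0.  ] shift start-axes [ 0.   -0.11 -0.02] end-axes [ 0.   -0.11 -0.02]
25,-25,0.8 TCP [0.6197 0.1741 0.0618] turn shares [ 0.52  0.   -0.  ] shift start-axes [ 0.   -0.1   0.01] end-axes [ 0.   -0.09  0.02]
```

>>> apply_moves([
  [0, -0.08, -0.03, 0, 0, 0, -1],
  [0, -0.08, -0.03, 0, 0, 0, -1],
  [0, 0, 0, 0, 0, 0, -1],
  [0, 0, 0, 0, 0, 0, -1],
])

```text
t: 15.2
ee_pos: [0.6245, 0.1757, 0.0644]
orientation: [1.63, 2.24, 0.602]
force: [2.8, 1.4, -1.4]
opening: 0.0317
```

```bash
python3 plan.py 28,-22,0.8 25,-25,0.8
```

```text
{'t': 15.2, 'th': np.float64(30.09), 'Bx': np.float64(-18.14), 'Bz': np.float64(1.12), 'lat': np.float64(0.09), 'yaw': np.float64(0.02), 'F_b': np.float64(3.1), 'F_lat': np.float64(0.47), 'F_z': np.float64(-1.39), 'open': 0.0317, 'M': array([0.02, 0.03, 0.07])}
28,-22,0.8 TCP [0.6216 0.1747 0.0632] turn shares [ 0.37 -0.    0.  ] shift start-axes [-0.   -0.13 -0.02] end-axes [-0.   -0.13 -0.01]
25,-25,0.8 TCP [0.6197 0.1741 0.0618] turn shares [ 0.52  0.   -0.  ] shift start-axes [ 0.   -0.1   0.01] end-axes [ 0.   -0.09  0.02]
```

>>> apply_moves([
  [0, -0.06, -0.01, 0.18, 0, 0, -1],
  [0, -0.07, -0.01, 0.18, 0, 0, -1],
  [0, 0, 0, 0, 0, 0, -1],
  [0, 0, 0, 0, 0, 0, -1],
])

```text
t: 15.6
ee_pos: [0.622, 0.1749, 0.0636]
orientation: [1.647, 2.263, 0.564]
force: [5.7, 0.5, -1.0]
opening: 0.032
```

```bash
python3 plan.py 25,-25.5,0.8 22,-28,0.8
```

```text
{'t': 15.6, 'th': np.float64(28.01), 'Bx': np.float64(-21.5), 'Bz': np.float64(1.25), 'lat': np.float64(0.01), 'yaw': np.float64(0.03), 'F_b': np.float64(5.54), 'F_lat': np.float64(-1.26), 'F_z': np.float64(-1.0), 'open': 0.032, 'M': array([ 0.29, -0.52,  0.  ])}
25,-25.5,0.8 TCP [0.6192 0.174  0.0618] turn shares [ 0.53 -0.    0.  ] shift start-axes [ 0.   -0.14  0.01] end-axes [ 0.   -0.14  0.02]
22,-28,0.8 TCP [0.6177 0.1735 0.0604] turn shares [ 0.52  0.   -0.  ] shift start-axes [ 0.   -0.08  0.03] end-axes [ 0.   -0.08  0.03]
```

>>> apply_moves([
  [0, -0.1, 0.01, 0.26, 0, 0, -1],
  [0, -0.1, 0.01, 0.26, 0, 0, -1],
  [0, 0, 0, 0, 0, 0, -1],
  [0, 0, 0, 0, 0, 0, -1],
])

```text
t: 16.0
ee_pos: [0.619, 0.1738, 0.0618]
orientation: [1.67, 2.295, 0.512]
force: [8.5, 3.5, -0.8]
opening: 0.0322
```

```bash
python3 plan.py 22,-29.2,0.8 19,-30.5,0.8;  python3 look.py w11
python3 - <<'E'
from h import *
p,d=imaging.snapshot("side");o=monitor.get_obs()
u=proj("side",o["ee_pos"])[0].astype(int);crop(p,u[0]-50,u[1]-50,u[0]+50,u[1]+30,7,"pics/s11.png")
E
```

```text
{'t': 16.0, 'th': np.float64(25.16), 'Bx': np.float64(-25.68), 'Bz': np.float64(0.71), 'lat': np.float64(-0.05), 'yaw': np.float64(0.05), 'F_b': np.float64(9.16), 'F_lat': np.float64(0.75), 'F_z': np.float64(-0.76), 'open': 0.0322, 'M': array([ 0.55, -1.32,  0.05])}
22,-29.2,0.8 TCP [0.6166 0.1731 0.0604] turn shares [ 0.55 -0.    0.01] shift start-axes [ 0.   -0.12  0.01] end-axes [ 0.   -0.11  0.02]
19,-30.5,0.8 TCP [0.6162 0.173  0.0589] turn shares [0.52 0.   0.  ] shift start-axes [-0.   -0.04  0.05] end-axes [-0.   -0.04  0.05]
16.0 [0.619  0.1738 0.0618] [ 0.009 -0.265 -0.639  0.775  0.127 -0.276] [ 8.51  3.47 -0.76]
[[-3.077e-01  8.612e-01  4.046e-01]
 [ 9.515e-01  2.787e-01  1.306e-01]
 [-3.000e-04  4.251e-01 -9.051e-01]]
```

View pics/w11.png

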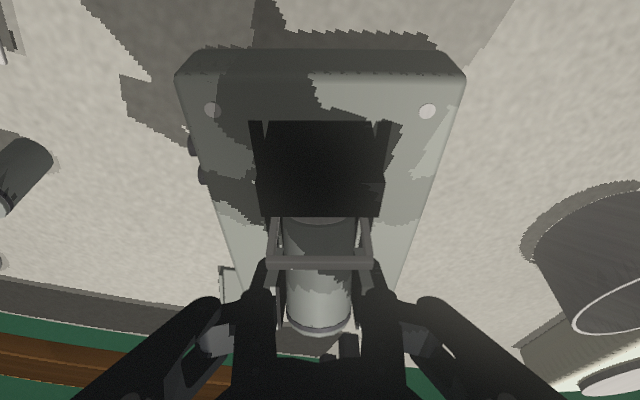

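View pics/s11.png

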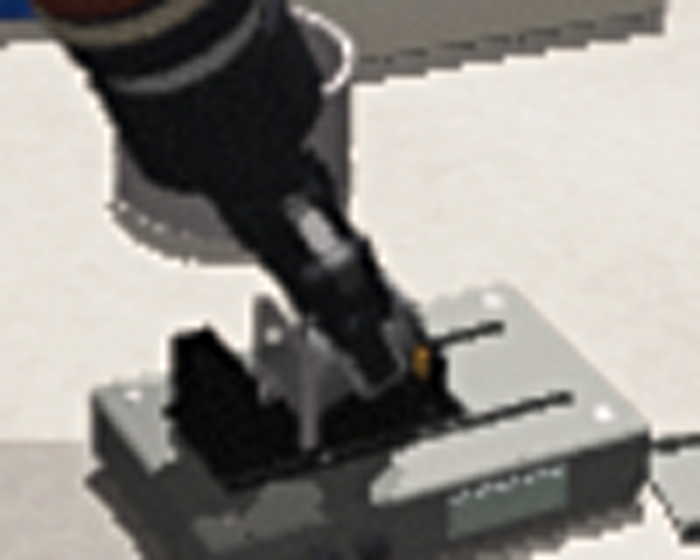

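>>> apply_moves([
  [0, -0.06, 0, 0.28, 0, 0, -1],
  [0, -0.06, 0.01, 0.27, 0, 0, -1],
  [0, 0, 0, 0, 0, 0, -1],
  [0, 0, 0, 0, 0, 0, -1],
])

```text
t: 16.5
ee_pos: [0.617, 0.1731, 0.0606]
orientation: [1.694, 2.329, 0.454]
force: [11.4, 4.7, -0.8]
opening: 0.032
```

```bash
python3 plan.py 19,-30.5,0.8 15,-32,0.8
```

```text
{'t': 16.5, 'th': np.float64(22.06), 'Bx': np.float64(-28.79), 'Bz': np.float64(0.98), 'lat': np.float64(-0.19), 'yaw': np.float64(0.05), 'F_b': np.float64(12.25), 'F_lat': np.float64(1.05), 'F_z': np.float64(-0.77), 'open': 0.032, 'M': array([ 0.7, -1.7,  0. ])}
19,-30.5,0.8 TCP [0.6162 0.173  0.0589] turn shares [0.53 0.   0.01] shift start-axes [ 0.01 -0.06  0.05] end-axes [ 0.01 -0.05  0.05]
15,-32,0.8 TCP [0.6158 0.1729 0.0568] turn shares [ 0.7  0.  -0. ] shift start-axes [-0.   -0.04  0.07] end-axes [-0.   -0.04  0.07]
```

>>> apply_moves([
  [0, -0.02, 0.03, 0.26, 0, 0, -1],
  [0.01, -0.01, 0.02, 0.27, 0, 0, -1],
  [0, 0, 0, 0, 0, 0, -1],
  [0, 0, 0, 0, 0, 0, -1],
])

```text
t: 16.9
ee_pos: [0.6169, 0.1731, 0.0591]
orientation: [1.718, 2.361, 0.395]
force: [10.6, 2.1, -0.3]
opening: 0.0322
```

```bash
python3 plan.py 15,-31.3,0.8 10,-32.8,0.8
```

```text
{'t': 16.9, 'th': np.float64(19.04), 'Bx': np.float64(-29.76), 'Bz': np.float64(1.04), 'lat': np.float64(-0.15), 'yaw': np.float64(0.04), 'F_b': np.float64(10.73), 'F_lat': np.float64(-1.16), 'F_z': np.float64(-0.31), 'open': 0.0322, 'M': array([ 0.49, -1.81,  0.03])}
15,-31.3,0.8 TCP [0.6164 0.1731 0.0568] turn shares [0.7  0.01 0.01] shift start-axes [ 0.01 -0.05  0.08] end-axes [ 0.01 -0.04  0.08]
10,-32.8,0.8 TCP [0.6161 0.1729 0.0542] turn shares [ 0.87 -0.    0.  ] shift start-axes [-0.   -0.04  0.1 ] end-axes [-0.   -0.03  0.1 ]
```

>>> apply_moves([
  [0, -0.05, 0.03, 0.2, 0, 0, -1],
  [0, -0.02, 0.03, 0.25, 0, 0, -1],
  [0.01, 0, 0.02, 0.25, 0, 0, -1],
  [0, 0, 0, 0, 0, 0, -1],
  [0, 0, 0, 0, 0, 0, -1],
])

```text
t: 17.4
ee_pos: [0.6161, 0.1729, 0.0566]
orientation: [1.748, 2.401, 0.316]
force: [11.4, 1.2, -0.6]
opening: 0.0318
```

```bash
python3 plan.py 10,-33.5,0.8 6,-34.2,.8; python3 look.py w12
python3 - <<'E'
from h import *
p,d=imaging.snapshot("side");o=monitor.get_obs()
u=proj("side",o["ee_pos"])[0].astype(int);crop(p,u[0]-50,u[1]-50,u[0]+50,u[1]+30,7,"pics/s12.png")
E
```

```text
{'t': 17.4, 'th': np.float64(15.05), 'Bx': np.float64(-31.65), 'Bz': np.float64(0.55), 'lat': np.float64(-0.06), 'yaw': np.float64(0.03), 'F_b': np.float64(11.22), 'F_lat': np.float64(-2.3), 'F_z': np.float64(-0.57), 'open': 0.0318, 'M': array([ 0.44, -2.08, -0.04])}
10,-33.5,0.8 TCP [0.6154 0.1727 0.0542] turn shares [0.88 0.01 0.01] shift start-axes [ 0.   -0.05  0.09] end-axes [ 0.   -0.05  0.09]
6,-34.2,.8 TCP [0.6154 0.1727 0.052 ] turn shares [ 0.7 -0.  -0. ] shift start-axes [-0.   -0.01  0.09] end-axes [-0.   -0.01  0.09]
17.4 [0.6161 0.1729 0.0566] [ 0.036 -0.061 -0.417  0.962  0.07  -0.268] [11.4   1.19 -0.57]
[[-0.3073  0.9189  0.2474]
 [ 0.9516  0.297   0.0788]
 [-0.0011  0.2596 -0.9657]]
```

View pics/s12.png

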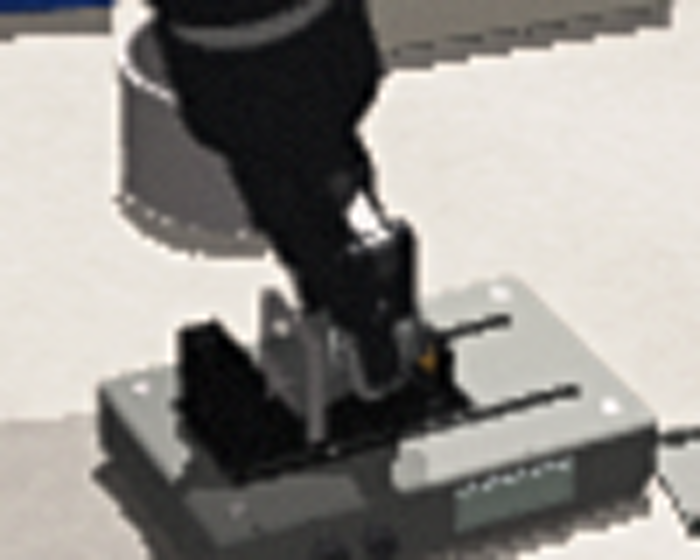

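>>> apply_moves([
  [0, -0.04, 0.03, 0.28, 0, 0, -1],
  [0, -0.03, 0.03, 0.3, 0, 0, -1],
  [0, 0, 0.03, 0.3, 0, 0, -1],
  [0, 0, 0, 0, 0, 0, -1],
  [0, 0, 0, 0, 0, 0, -1],
])

```text
t: 18.0
ee_pos: [0.6153, 0.1726, 0.0538]
orientation: [1.783, 2.45, 0.214]
force: [12.5, 2.1, -1.5]
opening: 0.0324
```

```bash
python3 plan.py  6,-34.3,.8 3,-34.8,.6 0,-35,.5
```

```text
{'t': 18.0, 'th': np.float64(10.03), 'Bx': np.float64(-33.66), 'Bz': np.float64(0.38), 'lat': np.float64(-0.11), 'yaw': np.float64(0.03), 'F_b': np.float64(12.55), 'F_lat': np.float64(-1.75), 'F_z': np.float64(-1.49), 'open': 0.0324, 'M': array([ 0.51, -2.39, -0.03])}
6,-34.3,.8 TCP [0.6153 0.1727 0.052 ] turn shares [0.7  0.01 0.  ] shift start-axes [ 0.   -0.01  0.07] end-axes [ 0.   -0.    0.07]
3,-34.8,.6 TCP [0.6153 0.1727 0.0501] turn shares [0.52 0.   0.  ] shift start-axes [-0.   -0.01  0.07] end-axes [-0.   -0.01  0.07]
0,-35,.5 TCP [0.6154 0.1727 0.0483] turn shares [0.52 0.   0.  ] shift start-axes [-0.    0.    0.07] end-axes [-0.    0.01  0.07]
```

>>> apply_moves([
  [0, 0, 0.03, 0.35, 0, 0, -1],
  [0, 0, 0.04, 0.35, 0, 0, -1],
  [0, 0, 0, 0, 0, 0, -1],
  [0, 0, 0.03, 0.26, 0, 0, -1],
  [0, 0, 0.03, 0.26, 0, 0, -1],
  [0, 0, 0, 0, 0, 0, -1],
  [0, 0, 0, 0, 0, 0, -1],
])

```text
t: 18.7
ee_pos: [0.6153, 0.1726, 0.0499]
orientation: [1.83, 2.514, 0.065]
force: [12.9, 2.5, -2.6]
opening: 0.032
```

```bash
python3 plan.py  0,-34.7,.3;python3 look.py w13
python3 - <<'E'
from h import *
p,d=imaging.snapshot("side");o=monitor.get_obs()
u=proj("side",o["ee_pos"])[0].astype(int);crop(p,u[0]-50,u[1]-50,u[0]+50,u[1]+30,7,"pics/s13.png")
E
```

```text
{'t': 18.7, 'th': np.float64(3.0), 'Bx': np.float64(-34.74), 'Bz': np.float64(0.39), 'lat': np.float64(-0.06), 'yaw': np.float64(0.01), 'F_b': np.float64(13.06), 'F_lat': np.float64(-1.46), 'F_z': np.float64(-2.61), 'open': 0.032, 'M': array([ 0.48, -2.41, -0.01])}
0,-34.7,.3 TCP [0.6157 0.1728 0.0481] turn shares [0.52 0.01 0.  ] shift start-axes [0.   0.01 0.07] end-axes [0.   0.02 0.07]
18.7 [0.6153 0.1726 0.0499] [ 0.064  0.2   -0.13   1.19   0.012 -0.248] [12.89  2.55 -2.61]
[[-0.3072  0.9503  0.0501]
 [ 0.9516  0.3068  0.0152]
 [-0.001   0.0524 -0.9986]]
```

View pics/s13.png

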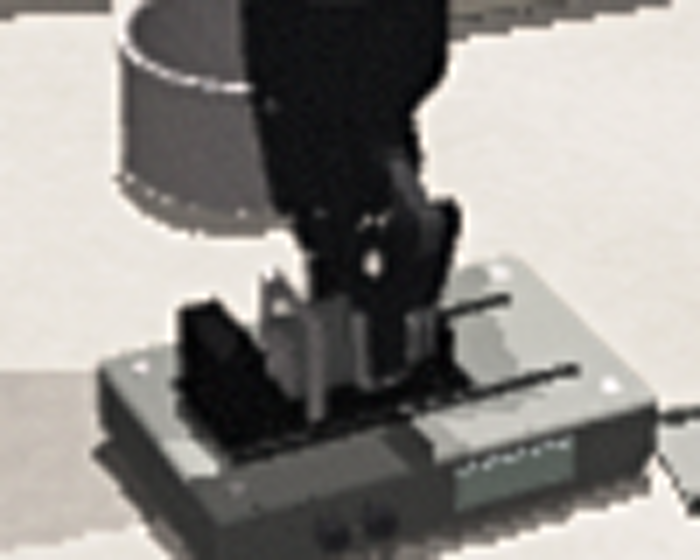

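View pics/w13.png

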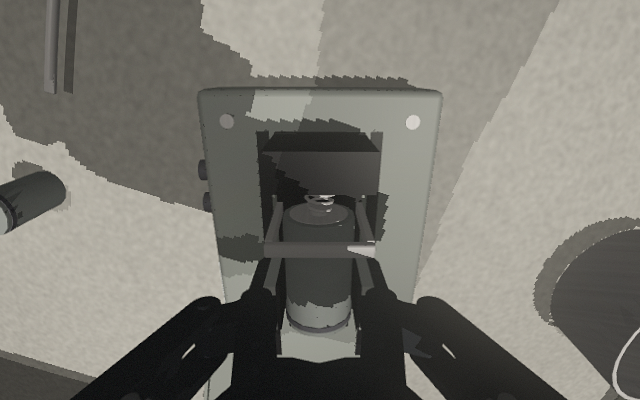

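```bash
cat > fit2.py <<'E'
from h import *
from scipy.optimize import least_squares
z=np.load("w.npz");R=Ro.from_rotvec(z["ori"]).as_matrix();P=((z["C"]-z["pos"])@R)
Q=P[200:330,282:356].reshape(-1,3);Q=Q[~np.isnan(Q).any(1)]
def frame(x):
    e=np.array([np.sin(x[2]),np.cos(x[2])*np.cos(x[3]),-np.sin(x[3])]);return np.array([x[0],0,x[1]]),e/np.linalg.norm(e)
x=np.array([-.0003,-.0117,0,0])
for it in range(4):
    c,e=frame(x);D=Q-c;s=D@e;r=np.linalg.norm(D-s[:,None]*e,axis=1);k=(abs(r-.017)<.003)&(s>-.031)&(s<.026)&(Q[:,2]<x[1]-.004)
    A=Q[k]
    def res(x):
        c,e=frame(x);D=A-c;s=D@e;return np.linalg.norm(D-s[:,None]*e,axis=1)-.017
    x=least_squares(res,x,loss="soft_l1",f_scale=.0005).x
c,e=frame(x);D=Q-c;s=D@e;r=np.linalg.norm(D-s[:,None]*e,axis=1)
print(len(A),"axis x,z",(x[:2]*1e3).round(2),"yaw,pitch",np.degrees(x[2:]).round(2),"s range",np.percentile(s[abs(r-.017)<.001],[.5,99.5]).round(4))
f=(r<.0145)&(r>.006)&(s<-.025)&(s>-.04);print("face",f.sum(),np.percentile(s[f],[10,50,90]).round(4) if f.any() else "")
E
python3 fit2.py
python3 - <<'E'
import numpy as np,cv2
z=np.load("w.npz");cv2.imwrite("pics/w13c.png",cv2.resize(z["p"][120:370,240:400,::-1],None,fx=2.4,fy=2.4,interpolation=cv2.INTER_CUBIC))
E
```

```text
5790 axis x,z [ -0.29 -11.78] yaw,pitch [-0.24  0.37] s range [-0.0324  0.0241]
face 959 [-0.0362 -0.0325 -0.0321]
```

View pics/w13c.png

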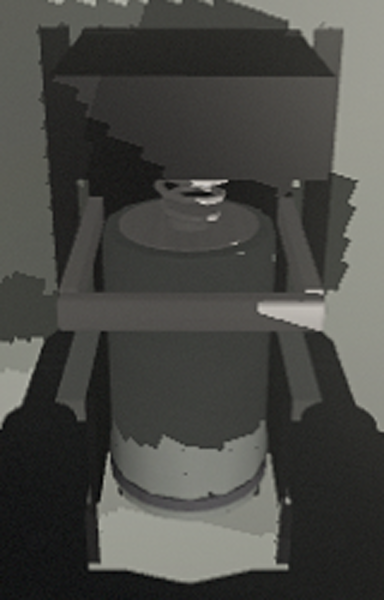

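>>> apply_moves([
  [0, 0, 0.03, 0.25, 0, 0, -1],
  [0, 0.02, 0.03, 0.25, 0, 0, -1],
  [0, 0.02, 0, 0, 0, 0, -1],
  [0, 0, 0, 0, 0, 0, -1],
  [0, 0, 0, 0, 0, 0, -1],
  [0, 0, 0, 0, 0, 0, -1],
])

```text
t: 19.4
ee_pos: [0.6157, 0.1728, 0.0484]
orientation: [1.848, 2.538, 0.001]
force: [8.9, 1.2, -1.6]
opening: 0.0319
```

```bash
python3 plan.py  0,-33.3,0
```

```text
{'t': 19.4, 'th': np.float64(0.08), 'Bx': np.float64(-34.72), 'Bz': np.float64(0.52), 'lat': np.float64(0.01), 'yaw': np.float64(0.01), 'F_b': np.float64(8.84), 'F_lat': np.float64(-1.57), 'F_z': np.float64(-1.58), 'open': 0.0319, 'M': array([ 0.25, -1.77,  0.07])}
0,-33.3,0 TCP [0.617  0.1732 0.0478] turn shares [0.01 0.01 0.  ] shift start-axes [-0.    0.06  0.02] end-axes [-0.    0.06  0.02]
```

>>> apply_moves([
  [0, 0.02, 0.02, 0, 0, 0, -1],
  [0, 0.01, 0, 0, 0, 0, -1],
  [0, 0, 0, 0, 0, 0, -1],
  [0, 0, 0, 0, 0, 0, -1],
  [0, 0, 0, 0, 0, 0, -1],
])

```text
t: 19.9
ee_pos: [0.6157, 0.1728, 0.0483]
orientation: [1.848, 2.539, -0.001]
force: [3.6, -0.1, 5.3]
opening: 0.0321
```

```bash
python3 plan.py  0,-33.3,0
```

```text
{'t': 19.9, 'th': np.float64(0.01), 'Bx': np.float64(-34.65), 'Bz': np.float64(0.46), 'lat': np.float64(0.01), 'yaw': np.float64(0.01), 'F_b': np.float64(3.38), 'F_lat': np.float64(-1.2), 'F_z': np.float64(5.31), 'open': 0.0321, 'M': array([-0.07, -0.74,  0.04])}
0,-33.3,0 TCP [0.617  0.1732 0.0478] turn shares [0.   0.01 0.  ] shift start-axes [-0.    0.05  0.02] end-axes [-0.    0.05  0.02]
```

>>> apply_moves([
  [0, 0, -0.02, 0, 0, 0, -1],
  [0, 0, 0, 0, 0, 0, -0.1],
  [0, 0, 0, 0, 0, 0, 0.1],
  [0, 0, 0, 0, 0, 0, 0.3],
  [0, 0, 0, 0, 0, 0, 0.3],
  [0, 0, 0, 0, 0, 0, 0.3],
])

```text
t: 20.5
ee_pos: [0.614, 0.173, 0.0471]
orientation: [-1.848, -2.539, 0.003]
force: [-0.1, -0.4, -0.6]
opening: 0.0557
```

```bash
python3 plan.py;python3 look.py w14; python3 fit2.py
python3 - <<'E'
from h import *
z=np.load("w.npz");cv2.imwrite("pics/w14c.png",cv2.resize(z["p"][120:370,240:400,::-1],None,fx=2.4,fy=2.4,interpolation=cv2.INTER_CUBIC))
E
```

```text
{'t': 20.5, 'th': np.float64(-0.14), 'Bx': np.float64(-36.3), 'Bz': np.float64(-0.59), 'lat': np.float64(0.7), 'yaw': np.float64(0.01), 'F_b': np.float64(-0.21), 'F_lat': np.float64(-0.32), 'F_z': np.float64(-0.58), 'open': 0.0557, 'M': array([-0.01, -0.01, -0.03])}
20.5 [0.614  0.173  0.0471] [ 0.07   0.268 -0.056  1.249 -0.    -0.242] [-0.1  -0.37 -0.58]
[[-3.072e-01  9.516e-01 -2.400e-03]
 [ 9.516e-01  3.072e-01 -6.000e-04]
 [ 2.000e-04 -2.500e-03 -1.000e+00]]
5660 axis x,z [ -0.99 -12.97] yaw,pitch [-0.17  0.58] s range [-0.031   0.0249]
face 1060 [-0.0361 -0.0294 -0.0289]
```

View pics/w14c.png

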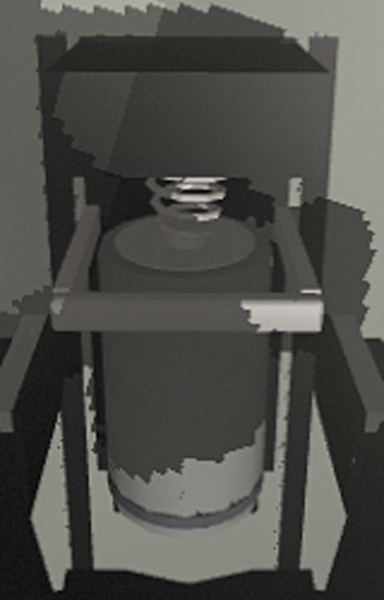

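>>> apply_moves([
  [0, 0, -0.3, 0, 0, 0, 0.3],
  [0, 0, -0.8, 0, 0, 0, 0.3],
  [0, 0, -1, 0, 0, 0, 0.3],
  [0, 0.5, -1, 0, 0, 0, 0],
  [0, 1, -1, 0, 0, 0, -0.5],
  [0, 1, 0, 0, 0, 0, -1],
  [0, 0.5, 0, 0, 0, 0, -1],
  [0, 0, 0, 0, 0, 0, -1],
  [0, 0, 0, 0, 0, 0, -1],
  [0, 0, 0, 0, 0, 0, -1],
  [0, 0, 0, 0, 0, 0, -1],
])

```text
t: 21.65
ee_pos: [0.6852, 0.196, 0.1499]
orientation: [-1.848, -2.539, 0.003]
force: [-0.2, -0.2, 0.2]
opening: 0.0002
```

```bash
cat > seat.py <<'E'
from plan import *
z=np.load("w.npz");C=z["C"];P=(C-O);q=(np.stack([P@b,P@lat,P[...,2]],-1)*1e3).reshape(-1,3);q=q[~np.isnan(q).any(1)]
for x in range(-36,34,3):
    k=(q[:,0]>=x)&(q[:,0]<x+3)&(abs(q[:,1])<2.5);
    if k.any():print(x,k.sum(),np.median(q[k,2]).round(2),end=" | ")
print()
for x in(-20,-5,10,20):
    k=(q[:,0]>=x)&(q[:,0]<x+6)&(abs(q[:,1])<14)&(q[:,2]>62)&(q[:,2]<80)
    f=np.polyfit(q[k,1],q[k,2],2);print(x,"crest lat",(-f[1]/2/f[0]).round(2),"z",np.polyval(f,-f[1]/2/f[0]).round(2))
for nm,A in(("logger top L",(-45,-28)),("R",(28,45))):
    k=(q[:,1]>A[0])&(q[:,1]<A[1])&(abs(q[:,0])<40)&(q[:,2]>30)&(q[:,2]<45);print(nm,np.median(q[k,2]) if k.any() else None)
E
python3 look.py w15; python3 seat.py
python3 - <<'E'
from h import *
z=np.load("w.npz");o=dict(ee_pos=z["pos"],orientation=z["ori"]);u=proj("wrist",[[.614,.172,.06]],o)[0].astype(int);print(u)
y0=max(u[1]-75,0);crop(z["p"],u[0]-70,y0,u[0]+70,y0+150,4,"pics/w15c.png")
E
```

```text
21.65 [0.6852 0.196  0.1499] [ 0.096  0.459  0.365  1.478 -0.    -0.216] [-0.22 -0.15  0.15]
[[-3.071e-01  9.517e-01 -2.000e-03]
 [ 9.517e-01  3.071e-01 -6.000e-04]
 [ 1.000e-04 -2.000e-03 -1.000e+00]]
-36 15 86.11 | -33 38 87.47 | -30 48 86.41 | -27 40 76.98 | -24 31 76.96 | -21 40 77.06 | -18 39 77.06 | -15 32 77.2 | -12 39 77.13 | -9 31 76.95 | -6 40 76.57 | -3 33 76.99 | 0 39 76.84 | 3 31 77.25 | 6 32 77.33 | 9 30 77.17 | 12 28 77.01 | 15 31 77.13 | 18 31 77.16 | 21 28 77.3 | 24 13 77.12 | 27 21 63.32 | 30 14 63.23 | 33 2 44.25 | 
-20 crest lat 0.04 z 77.16
-5 crest lat 0.03 z 77.06
10 crest lat 0.13 z 77.15
20 crest lat 0.32 z 77.43
logger top L 39.48773571102249
R 39.45598957812667
[317 107]
```

View pics/w15c.png

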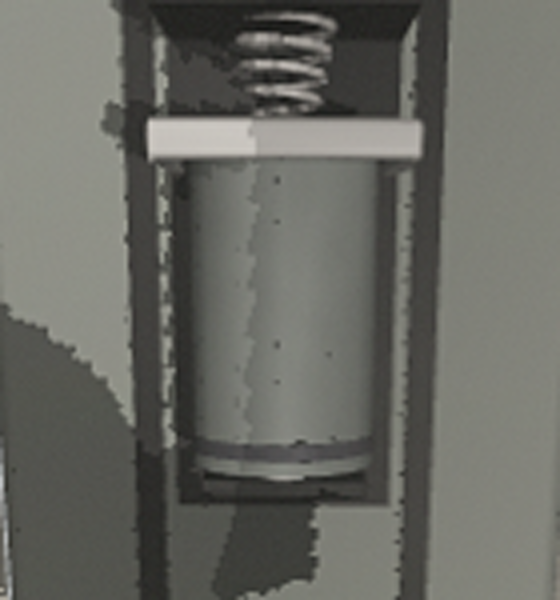

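The cell's crest is flat along its length at 77.1 mm raw. The depth reads about 1.3 mm high here, so that is about 76 mm, fully down. It lies between the spring and the wall, centred to 0.3 mm. I'll press each end lightly with the shut fingertips to confirm it's home.

```bash
cat > tcp.py <<'E'
from plan import *
o=monitor.get_obs();d=(o["ee_pos"]-O)*1e3;R=Ro.from_rotvec(o["orientation"]).as_matrix();print("t",o["t"],"bay x,lat,z",(d@b).round(2),(d@lat).round(2),d[2].round(2),"F",o["force"].round(2))
for t in((14,0,79),(-11,0,79)):
    p=O+(t[0]*b+t[1]*lat+t[2]*Zu)*1e-3;print(t,(R.T@(p-o["ee_pos"])/.025).round(2))
E
python3 tcp.py
```

```text
t 21.7 bay x,lat,z 71.17 1.39 149.96 F [ 0.27  0.57 -0.37]
(14, 0, 79) [-0.04 -2.28  2.84]
(-11, 0, 79) [-0.04 -3.28  2.84]
```

>>> apply_moves([
  [-0.04, -0.8, 0.2, 0, 0, 0, -1],
  [0, -0.8, 0.4, 0, 0, 0, -1],
  [0, -0.6, 0.6, 0, 0, 0, -1],
  [0, -0.08, 0.7, 0, 0, 0, -1],
  [0, 0, 0.5, 0, 0, 0, -1],
  [0, 0, 0.3, 0, 0, 0, -1],
  [0, 0, 0, 0, 0, 0, -1],
  [0, 0, 0, 0, 0, 0, -1],
  [0, 0, 0, 0, 0, 0, -1],
])

```text
t: 22.6
ee_pos: [0.6325, 0.1777, 0.0832]
orientation: [-1.849, -2.54, 0.001]
force: [0.2, 0.1, -0.1]
opening: -0.0001
```

```bash
python3 tcp.py
```

```text
t 22.6 bay x,lat,z 15.24 -0.15 83.2 F [ 0.18  0.11 -0.13]
(14, 0, 79) [ 0.01 -0.05  0.17]
(-11, 0, 79) [ 0.01 -1.05  0.17]
```

>>> apply_moves([
  [0, 0, 0.16, 0, 0, 0, -1],
  [0, 0, 0.06, 0, 0, 0, -1],
  [0, 0, 0.04, 0, 0, 0, -1],
  [0, 0, 0.04, 0, 0, 0, -1],
  [0, 0, 0, 0, 0, 0, -1],
  [0, 0, 0, 0, 0, 0, -1],
])

```text
t: 23.2
ee_pos: [0.6319, 0.1776, 0.0759]
orientation: [-1.849, -2.539, 0.002]
force: [-4.0, -0.5, 7.7]
opening: -0.0005
```

```bash
python3 tcp.py
```

```text
t 23.2 bay x,lat,z 14.65 -0.02 75.92 F [-3.96 -0.49  7.72]
(14, 0, 79) [ 0.   -0.03 -0.12]
(-11, 0, 79) [ 0.01 -1.03 -0.12]
```

>>> apply_moves([
  [0, 0, -0.3, 0, 0, 0, -1],
  [0, -0.5, 0, 0, 0, 0, -1],
  [0, -0.5, 0, 0, 0, 0, -1],
  [0, 0, 0, 0, 0, 0, -1],
  [0, 0, 0.14, 0, 0, 0, -1],
  [0, 0, 0.08, 0, 0, 0, -1],
  [0, 0, 0.06, 0, 0, 0, -1],
  [0, 0, 0, 0, 0, 0, -1],
  [0, 0, 0, 0, 0, 0, -1],
])

```text
t: 24.1
ee_pos: [0.6084, 0.17, 0.0759]
orientation: [-1.849, -2.539, 0.002]
force: [-3.4, -0.4, 5.9]
opening: 0.0002
```

```bash
python3 tcp.py
```

```text
t 24.1 bay x,lat,z -10.04 -0.22 75.92 F [-3.35 -0.39  5.91]
(14, 0, 79) [ 0.    0.96 -0.12]
(-11, 0, 79) [ 0.01 -0.04 -0.12]
```

Both ends sit at 75.9 mm, and the expected crest is 76.0. Next: retreat and a last look.

>>> apply_moves([
  [0, 0, -0.4, 0, 0, 0, -1],
  [0, 0, -1, 0, 0, 0, -1],
  [0, 0.5, -1, 0, 0, 0, -1],
  [0, 1, -0.6, 0, 0, 0, -1],
  [0, 1, 0, 0, 0, 0, -1],
  [0, 0.8, 0, 0, 0, 0, -1],
  [0, 0, 0, 0, 0, 0, -1],
  [0, 0, 0, 0, 0, 0, -1],
  [0, 0, 0, 0, 0, 0, -1],
  [0, 0, 0, 0, 0, 0, -1],
])

```text
t: 25.1
ee_pos: [0.6861, 0.1952, 0.1506]
orientation: [-1.848, -2.539, 0.002]
force: [0.4, -0.6, 0.7]
opening: -0.0
```

```bash
python3 look.py w16; python3 seat.py
python3 - <<'E'
from h import *
a=np.load("w.npz")["p"];p,d=imaging.snapshot("side")
A=cv2.resize(a[0:200,220:420],(400,400));B=cv2.resize(p[130:230,280:380],(400,400),interpolation=cv2.INTER_CUBIC)
cv2.imwrite("pics/fin.png",np.hstack([A,B])[:,:,::-1])
E
```

```text
25.1 [0.6861 0.1952 0.1506] [ 0.095  0.461  0.368  1.48  -0.    -0.218] [ 0.37 -0.62  0.69]
[[-3.071e-01  9.517e-01 -1.700e-03]
 [ 9.517e-01  3.071e-01 -5.000e-04]
 [ 0.000e+00 -1.800e-03 -1.000e+00]]
-36 13 86.79 | -33 40 87.56 | -30 46 86.29 | -27 35 77.08 | -24 32 76.91 | -21 31 76.8 | -18 35 76.97 | -15 28 76.94 | -12 35 77.23 | -9 34 77.18 | -6 29 76.8 | -3 33 77.02 | 0 30 77.42 | 3 29 76.89 | 6 34 77.18 | 9 28 77.29 | 12 31 77.13 | 15 32 77.13 | 18 28 77.35 | 21 28 77.26 | 24 14 77.22 | 27 18 63.22 | 30 12 63.46 | 33 3 43.39 | 
-20 crest lat -0.09 z 77.16
-5 crest lat 0.12 z 77.18
10 crest lat 0.19 z 77.36
20 crest lat 0.19 z 77.49
logger top L 39.50271325798414
R 39.49514130070925
```

View pics/fin.png

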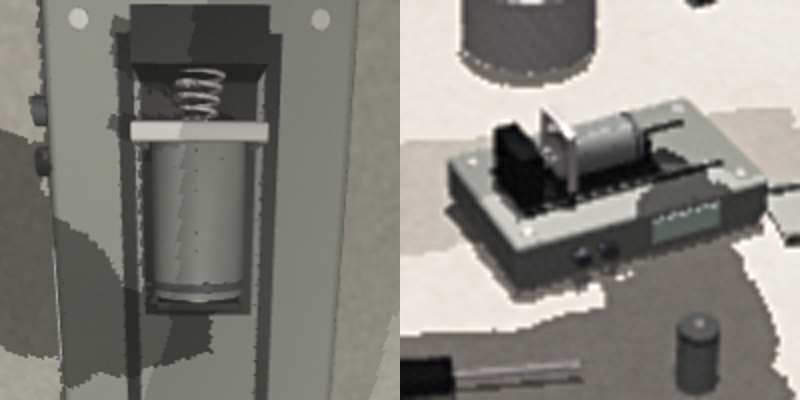

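The pictures show the cell lying level under the strap, between the spring (fin.png 198,95) and the end wall (198,300). The gripper is clear.

```bash
python3 -c "
from workcell import ticket
print(ticket.finish_job())"
```

```text
the job is handed in; nothing more can be done
None
```

The fat cell is seated in the holder on the grey data logger, lying level between spring and end wall, and the job is handed in (about 25 s of the 70 s).

**What I did:** I picked the cell from the white tray and tilted it 30° nub-up. I slid the flat end under the strap against the spring, where the wrist force along the bay peaked at about 13 N. Then I lowered the nub behind the wall and let go. Finally I pressed each end lightly with the shut fingertips, at about 6–8 N.

**Last checks:**
- **Height:** fingertip contact was at 75.9 mm near both ends, against 76.0 mm expected for a seated cell.
- **Level:** the depth profile along the top of the cell is flat to about 0.3 mm. It reads about 1.3 mm high everywhere, including on the logger's own top.
- **Position:** the cell is centred to about 0.2 mm, the nub is behind the wall, and the gripper is clear.

**Disagreements:**
- **Holder position:** the spring force and the touch on the end wall put the holder about 1–1.6 mm nearer the robot than the camera did. I followed the force.
- **Floor contact:** when the cell first touched the floor, before I let go, the wrist force changed by about 7 N.

I did not see the robot touch anything else, though I made no separate check of the other items on the bench.

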